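# Change the sample carriers under the autosampler's cover

## Task

Slide the locking bar open, pull every dark grey empty carrier out from under the clear cover and set it flat and upright in the yellow tray; slide each fresh carrier, handle outward, into the lane marked with its own colour until it is fully home against the stop. When all this is done, slide the bar back until it is fully locked. Leave the bottles, jar, beaker and spatula alone.

Things in the scene. Friction and masses are not known exactly. Their poses are not given: they have to be found in the camera images.
- deck: Low loading deck of an autosampler, fixed. Origin on the table, below the middle of the covered part's mouth; x points into the machine, away from the robot; y left; z up. Pale blue-grey plate, top at z 10 mm, x -150 to +118, 290 mm wide. Three straight lanes along x at y -84, 0, +84 mm. Behind the lanes the white instrument body, 110 mm high, reaches x 278 mm.
- mouth (a point): Middle lane's mouth, on the plate (deck x 0, y 0, z 10 mm). From here to x 114 mm each lane is a tunnel 50 mm wide under a clear cover, underside at z 60, top at z 66 mm. In front of it (x -72 to 0) low guide strips, top at z 24 mm, flare each lane from about 50 mm to about 75 mm wide, to lead a carrier in.
- stop (a point): Middle of the rigid stop at the lanes' inner end (deck x 114 mm, y 0, z 35 mm); it ends all three lanes alike.
- lockbar (a joint): Steel comb bar sliding sideways along the mouth, m: 0 = locked (right, deck -y), 0.024 = fully open (left, +y). About 2 N friction; stays where left. Locked, a tooth (deck x -9 to -3, z 26 to 78 mm) stands in each lane 13 to 25 mm left of its midline and bars the carrier's block; the 16 mm tongue passes beside it. Open, the lanes are free.
- bar_grip (a point): Middle of the bar's red upright post, 16 x 16 mm, 100 mm above the table (post top 120 mm, bar top 78 mm); moves with the bar. Axes as the deck's.
- tray: Yellow return tray, fixed, outside 230 (x) x 200 (y) x 28 mm high, walls and floor 5 mm. Origin at the centre of its underside. It holds two carriers side by side, both lying along its x.
- tile_blue: Blue strip on the clear cover, 20 (x) x 46 (y) x 3 mm, marking the blue carrier's lane; the strips change places between starts. Origin at the centre of its underside, axes as the deck's. A carrier fully home in this lane has its origin 56 mm straight below this point, its x along this x, and its handle outside the mouth.
- fresh_blue: Fresh blue sample carrier, loose, at the start on the table left of the deck; may be absent. block 110 (x) x 44 (y) x 38 mm, 46 with its white-capped vials; tongue 16 mm wide, 12 mm high, to an upright handle plate at x -115 to -95 mm, 14 mm thick (y), 72 mm tall, gripped across y. Origin: centre of the block's underside; x from handle to block. 0.11 to 0.23 kg.
- tile_orange: Orange strip on the clear cover, 20 (x) x 46 (y) x 3 mm, marking the orange carrier's lane; the strips change places between starts. Origin at the centre of its underside, axes as the deck's. A carrier fully home in this lane has its origin 56 mm straight below this point, its x along this x, and its handle outside the mouth.
- fresh_orange: Fresh orange sample carrier, loose, at the start on the table left of the deck; may be absent. block 110 (x) x 44 (y) x 38 mm, 46 with its white-capped vials; tongue 16 mm wide, 12 mm high, to an upright handle plate at x -115 to -95 mm, 14 mm thick (y), 72 mm tall, gripped across y. Origin: centre of the block's underside; x from handle to block. 0.11 to 0.23 kg.
- tile_green: Green strip on the clear cover, 20 (x) x 46 (y) x 3 mm, marking the green carrier's lane; the strips change places between starts. Origin at the centre of its underside, axes as the deck's. A carrier fully home in this lane has its origin 56 mm straight below this point, its x along this x, and its handle outside the mouth.
- fresh_green: Fresh green sample carrier, loose, at the start on the table left of the deck; may be absent. block 110 (x) x 44 (y) x 38 mm, 46 with its white-capped vials; tongue 16 mm wide, 12 mm high, to an upright handle plate at x -115 to -95 mm, 14 mm thick (y), 72 mm tall, gripped across y. Origin: centre of the block's underside; x from handle to block. 0.11 to 0.23 kg.
- used_1: Dark grey empty sample carrier, loose, at the start home in one of the lanes; may be absent. block 110 (x) x 44 (y) x 38 mm with empty holes; tongue 16 mm wide, 12 mm high, to an upright handle plate at x -115 to -95 mm, 14 mm thick (y), 72 mm tall, gripped across y. Origin: centre of the block's underside; x from handle to block. 0.11 to 0.23 kg.
- used_2: Dark grey empty sample carrier, loose, at the start home in one of the lanes; may be absent. block 110 (x) x 44 (y) x 38 mm with empty holes; tongue 16 mm wide, 12 mm high, to an upright handle plate at x -115 to -95 mm, 14 mm thick (y), 72 mm tall, gripped across y. Origin: centre of the block's underside; x from handle to block. 0.11 to 0.23 kg.
- used_3: Dark grey empty sample carrier, loose, at the start home in one of the lanes; may be absent. block 110 (x) x 44 (y) x 38 mm with empty holes; tongue 16 mm wide, 12 mm high, to an upright handle plate at x -115 to -95 mm, 14 mm thick (y), 72 mm tall, gripped across y. Origin: centre of the block's underside; x from handle to block. 0.11 to 0.23 kg.
- amber_bottle: Bystander, loose: amber bottle with white cap, 115 mm tall, 60 mm wide; leave alone. Origin at the centre of its underside.
- clear_bottle: Bystander, loose: clear bottle with blue cap, 150 mm tall, 70 mm wide; leave alone. Origin at the centre of its underside.
- small_bottle: Bystander, loose: small amber bottle, 110 mm tall, 54 mm wide; leave alone. Origin at the centre of its underside.
- jar: Bystander, loose: white jar with orange cap, 75 mm tall, 60 mm wide; leave alone. Origin at the centre of its underside.
- beaker: Bystander, loose: glass beaker, 90 mm tall, 70 mm wide; leave alone. Origin at the centre of its underside.
- spatula: Bystander, loose: black spatula 160 mm long lying on the table; leave alone.

How it is judged:
By the outcome, as a careful person would: the job done as asked, in the order asked, and still so for the second after the job is handed in, with the robot touching nothing.
Of used_1, used_2, used_3 only 1 to 2 are there at a start; the rules pass over those that are not, and their reading is None.
Of fresh_blue, fresh_orange, fresh_green only 2 to 3 are there at a start; the rules pass over those that are not, and their reading is None.
At some moment in a run one of fresh_blue, fresh_orange, fresh_green may be knocked a few centimetres aside while the robot is not near it.
It also fails if it takes over 210 s, if anything falls off the work surface, if the arm or the gripper's body presses on something with over 40 N, if the wrist force passes 120 N, or if a joint passes its speed limit or range.

## Robot

A 6-joint arm with a two-finger parallel gripper is mounted at the origin on the work surface. World frame = base frame: x ahead of the robot, y to its left, z up, the work surface at z = 0. Lengths are in m, angles in rad, forces in N, time in s.
With the tool pointing down it reaches from about 0.325 to 0.775 m from the base axis. Payload 9.3 kg.
Tool frame: the origin (TCP) lies on the centre line of the jaws, within the pads' length; the fingertips stand 19 mm ahead of it and the grasp point (between the pads) is the TCP (bot.tip_extent is the distance from the TCP to the fingertips, in m); z points along the fingers, y is the direction in which the jaws open and shut (so a half turn about z gives the same grasp; the last joint's range is limited). The gripper opens to 85 mm and grips with 20 to 120 N. Pads are 22 mm wide; open, the fingers measure 114 mm over their backs; the gripper's body (76 mm by 85 mm) begins 54 mm behind the grasp point. The pads swing forward as they close: fully open they stand 13 mm farther back than shut.
Start: joints at [1.11, 0.259, 0.021, 1.334, 0, 1.418], TCP at [0.167, 0.524, 0.25] pointing down, gripper open.
Joint ranges: [-3.04, 3.04], [-0.91, 1.82], [-1.04, 1.36], [-1.92, 1.95], [-1.52, 1.45], [-3.14, 3.14]. Speed limits (rad/s): [2.22, 2.22, 2.79, 3.14, 3.14, 3.14].

## Interface

Orientations are given as a unit quaternion [w, x, y, z].
In Python, from station import bot gives the robot as it stands. The module is installed in compiled form; this text tells all that it offers.
- The arm moves only by the tool arm_command, never from a script. Its argument "deltas" is a list of rows, each a list of 3 entries, a list of its own where there are three numbers: the turn, a rotation vector about the tool's x, y, z in degrees, then the shift along the tool's x, y, z in mm, then the opening in per cent of the stroke, from 0 (shut) to 100 (fully open). A call has exactly 10 rows; each row shifts and turns the pose as measured when the row begins, along the tool's axes as they then stand; what a row does not reach is not made up. A row lasts 1/8 s, in which the tool goes at most 62.5 mm and 10.7 degrees, less where a joint would pass 70% of its speed; a pose out of reach is approached as far as the arm can. A call is refused whole if a number of a shift passes 62.5 or a number of a turn 10.7, either way. A call with a gripper value outside its range is refused whole. The fingers move at their own pace and stop on an object; "force" is the grip in N (left out, the last holds). Time passes only in rows, so rows that do not move let the fingers close, or fill a call up. It gives the time, the measured TCP pose, the force and the opening at its end, in the units of the state.
- bot.get_obs(): the state, without advancing time (a new reading comes with each control period).
- bot.grab_frame(name): name is "scene" or "side" or "wrist"; returns (picture, depth): 420x560x3 uint8, red, green, blue; 420x560 float32, m along the optical axis (not along the pixel's ray), 0 where there is no reading.
- bot.camera_info(name): a dict with "camera_matrix" (3x3 intrinsics, pixels), "camera_from_world" (4x4, takes a point from world to camera coordinates); the wrist camera has in their place "T_tool_cam" (4x4, takes a point from camera to tool coordinates, whose origin is the TCP and whose axes are the flange's). Camera axes: x right, y down, z forward; pixel columns grow to the right and rows downward; lengths in m; the calibration is good to about 2 mm. The wrist camera is an equidistant fisheye: a pixel r from the principal point sees the ray r / f radians off the axis. A picture is of the moment at which its call begins: read the wrist's pose just before it. camera_info takes no time and is no camera call.
- bot.job_done(): hands the job in, once; it reports no verdict.
Trained networks look in the newest picture that a camera, given by its name, has taken for a name from the list of things; names that differ only in an ending like _2 or _b are one class to them, and where a whole thing is asked for, a point or a joint stands for the part that bears it (a point fixed in the world has none). Each returns a list of dicts, best first, with "conf" (0 to 1); they miss things now and then, are a little off and sometimes report something else, mostly with a low value. They report only what shows in the picture. A call takes as long as a camera call.
- bot.recognise(query, camera): "at" ([column, row] in pixels, amid what is visible of it).
- bot.cut_out(query, camera): "region" (420x560 bool, what is visible of it) and "at" ([column, row] in pixels, amid what is visible of it).
The state is a dict: "time_s": time; "joint_positions": joint angles; "qvel": joint speeds; "effort": joint torques, N m; "tcp_pos": TCP position; "ee_rot": TCP orientation; "contact_force": force on the tool from outside, world axes, zero at the start; "torque": the same for the moment, N m; "gripper_width": finger opening in m.
Only numpy, scipy, OpenCV 4.12 (cv2) and the standard library are available. Lean on these libraries where they do the work, as an engineer would, in place of code of your own. Each camera call takes 0.05 s, during which the arm holds its last target.

## Working session

There is one attempt and no reset: what is moved stays moved. The work goes in short steps, Python scripts to look and compute and a tool call to move; the robot and the scene stay as the last step left them, time stands still between calls to the robot, and variables do not carry over. Pictures are saved under pics/ and viewed, and the job is handed in when it is done.

Besides the shell and the picture viewer there is one more tool, called after "Request:" by a JSON object that holds its "op" and its "data". arm_command: Moves the arm, as the interface text tells. Its arguments: {"type":"object","properties":{"deltas":{"type":"array","items":{"type":"array"}},"force":{"type":"number"}},"required":["deltas"]}

```bash
mkdir -p pics
cat > h.py <<'E'
import numpy as np, cv2
from station import bot
def snap(n,fn):
    p,d=bot.grab_frame(n); cv2.imwrite('pics/'+fn,p[:,:,::-1]); np.save('/tmp/%s_d.npy'%n,d); np.save('/tmp/%s_p.npy'%n,p); return p,d
def cloud(n,d):
    i=bot.camera_info(n);K=i['camera_matrix'];T=np.linalg.inv(i['camera_from_world'])
    v,u=np.mgrid[:d.shape[0],:d.shape[1]]
    P=np.stack([(u-K[0][2])/K[0][0]*d,(v-K[1][2])/K[1][1]*d,d],-1)
    W=P@T[:3,:3].T+T[:3,3]; W[d<=0]=np.nan; return W
E
python3 - <<'E'
from h import *
o=bot.get_obs();print({k:np.round(v,3) for k,v in o.items()})
for n in('scene','side','wrist'):
    snap(n,n+'0.png'); i=bot.camera_info(n); print(n,{k:np.round(v,3).tolist() for k,v in i.items() if not isinstance(v,str)})
E
```

```text
{'time_s': np.float64(0.0), 'joint_positions': array([1.11 , 0.259, 0.021, 1.334, 0.   , 1.418]), 'qvel': array([ 0.   ,  0.   , -0.   ,  0.001, -0.001,  0.001]), 'effort': array([ 1.0000e-03, -5.5564e+01,  3.4453e+01,  1.4000e-02, -0.0000e+00,
        0.0000e+00]), 'tcp_pos': array([0.167, 0.524, 0.25 ]), 'ee_rot': array([-0.   ,  0.153,  0.988, -0.001]), 'contact_force': array([-1.05 , -0.183,  0.508]), 'torque': array([-0.039, -0.007,  0.032]), 'gripper_width': np.float64(0.085)}
scene {'camera_matrix': [[480.777, 0.0, 285.584], [0.0, 480.777, 213.336], [0.0, 0.0, 1.0]], 'camera_from_world': [[0.85, 0.527, -0.003, -0.374], [0.321, -0.523, -0.79, -0.139], [-0.417, 0.67, -0.614, 1.836], [0.0, 0.0, 0.0, 1.0]]}
side {'camera_matrix': [[394.971, 0.0, 274.035], [0.0, 394.971, 208.919], [0.0, 0.0, 1.0]], 'camera_from_world': [[0.665, -0.747, -0.017, -0.413], [-0.541, -0.466, -0.7, 0.288], [0.515, 0.475, -0.714, 1.012], [0.0, 0.0, 0.0, 1.0]]}
wrist {'camera_matrix': [[325.192, 0.0, 281.201], [0.0, 325.192, 206.389], [0.0, 0.0, 1.0]], 'T_tool_cam': [[-0.001, -0.945, -0.327, 0.084], [1.0, -0.001, -0.001, 0.001], [0.001, -0.327, 0.945, -0.124], [0.0, 0.0, 0.0, 1.0]]}
```

View pics/scene0.png

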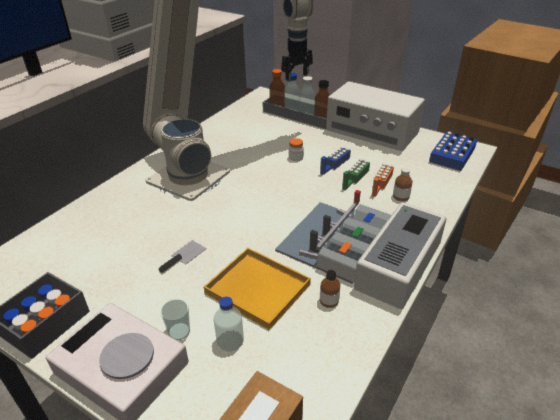

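View pics/side0.png

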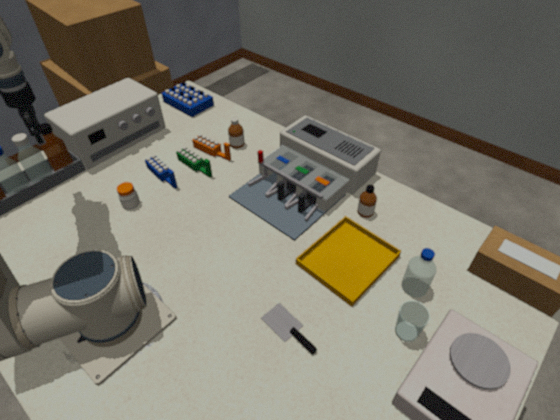

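View pics/wrist0.png

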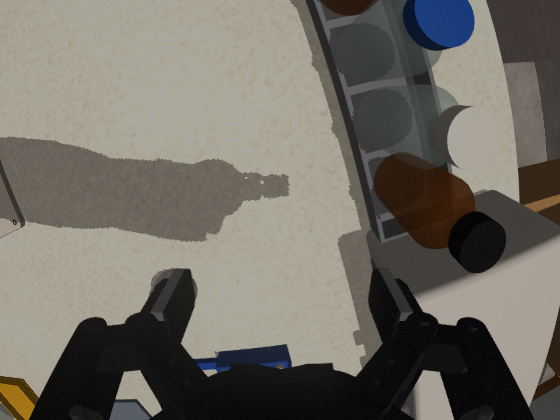

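Run:
```python
from h import *
p=np.load('/tmp/side_p.npy')[100:320,130:430];cv2.imwrite('pics/z1.png',cv2.resize(p[:,:,::-1],None,fx=2.6,fy=2.6,interpolation=cv2.INTER_CUBIC))
p,d=bot.grab_frame('side');W=cloud('side',d)
for q in ['deck','tray','tile_blue','tile_green','tile_orange','fresh_blue','fresh_orange','fresh_green','used_1','bar_grip','spatula','jar','small_bottle','amber_bottle','clear_bottle','beaker']:
    for r in bot.cut_out(q,'side')[:3]:
        w=W[r['region']]; w=w[~np.isnan(w[:,0])]
        if len(w)==0: continue
        print(q,round(r['conf'],2),np.round(r['at']),'med',np.round(np.median(w,0),3),'lo',np.round(np.percentile(w,3,axis=0),3),'hi',np.round(np.percentile(w,97,axis=0),3),len(w))
```

```text
deck 0.6 [305. 172.] med [ 0.738 -0.065  0.068] lo [ 0.522 -0.203  0.009] hi [0.914 0.102 0.117] 9285
tray 0.55 [348. 259.] med [ 0.552 -0.344  0.007] lo [ 0.44  -0.44   0.003] hi [ 0.668 -0.245  0.03 ] 5168
tile_blue 0.56 [284. 162.] med [0.72  0.043 0.071] lo [0.712 0.024 0.067] hi [0.731 0.062 0.074] 41
tile_blue 0.26 [305. 174.] med [ 0.737 -0.065  0.068] lo [ 0.52  -0.203  0.009] hi [0.915 0.101 0.117] 9464
tile_green 0.55 [302. 170.] med [ 0.72  -0.039  0.071] lo [ 0.711 -0.058  0.068] hi [ 0.731 -0.02   0.075] 50
tile_green 0.2 [370. 202.] med [ 0.736 -0.284  0.067] lo [ 0.724 -0.302  0.011] hi [ 0.76  -0.26   0.112] 449
tile_orange 0.6 [322. 181.] med [ 0.72  -0.124  0.071] lo [ 0.708 -0.142  0.067] hi [ 0.73  -0.101  0.074] 65
tile_orange 0.3 [287. 326.] med [ 0.278 -0.341  0.005] lo [ 0.255 -0.432  0.001] hi [ 0.315 -0.287  0.021] 1075
fresh_blue 0.63 [162. 169.] med [0.427 0.35  0.04 ] lo [0.414 0.277 0.008] hi [0.455 0.435 0.071] 497
fresh_blue 0.53 [286. 328.] med [ 0.278 -0.341  0.005] lo [ 0.254 -0.434  0.001] hi [ 0.314 -0.285  0.021] 1060
fresh_orange 0.57 [214. 145.
[... 866 characters left out ...]
  -0.44   0.003] hi [ 0.668 -0.245  0.03 ] 5167
small_bottle 0.72 [368. 202.] med [ 0.735 -0.284  0.064] lo [ 0.724 -0.302  0.009] hi [ 0.755 -0.258  0.112] 448
amber_bottle 0.57 [237. 133.] med [0.727 0.282 0.064] lo [0.711 0.267 0.011] hi [0.755 0.307 0.117] 384
clear_bottle 0.81 [418. 275.] med [ 0.577 -0.532  0.094] lo [ 0.563 -0.561  0.01 ] hi [ 0.605 -0.5    0.152] 1189
beaker 0.85 [412. 321.] med [ 0.478 -0.576  0.058] lo [ 0.434 -0.605  0.004] hi [ 0.499 -0.545  0.092] 1108
beaker 0.29 [418. 273.] med [ 0.576 -0.533  0.092] lo [ 0.563 -0.56   0.007] hi [ 0.607 -0.501  0.152] 1194
beaker 0.25 [324. 181.] med [ 0.72  -0.124  0.071] lo [ 0.709 -0.142  0.067] hi [ 0.73  -0.101  0.074] 64
```

View pics/z1.png

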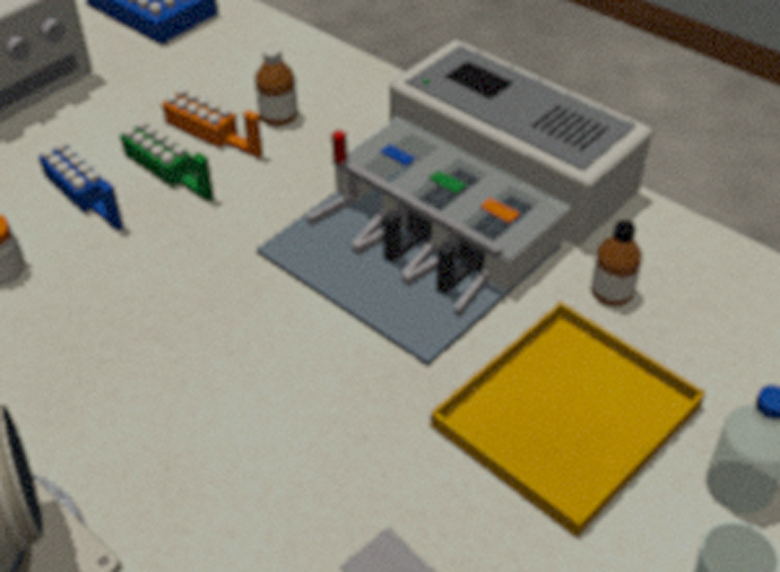

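```bash
cat >> h.py <<'E'
from scipy.spatial.transform import Rotation as R
def pose():
    o=bot.get_obs();q=o['ee_rot'];return np.array(o['tcp_pos']),R.from_quat([q[1],q[2],q[3],q[0]]),o
def Rt(yaw): # yaw of carrier x axis (deg); tool x = -carrier x
    return R.from_euler('z',yaw,degrees=True)*R.from_quat([0,1,0,0])
def plan(tgt,yaw,step=40,n=None):
    """rows from now to tgt"""
    p,r,o=pose();t=Rt(yaw)
    rv=(r.inv()*t).as_rotvec(degrees=True)
    k=n or int(max(np.ceil(np.linalg.norm(np.array(tgt)-p)*1000/step),np.ceil(np.abs(rv).max()/9.5),1))
    d=(np.array(tgt)-p)/k*1000
    print('rotvec',np.round(rv,1),'rows',k,'from',np.round(p,4))
    for i in range(k):
        ri=r*R.from_rotvec(rv*i/k,degrees=True)
        print([np.round(rv/k,1).tolist(),np.round(ri.inv().apply(d),1).tolist()])
def st():
    p,r,o=pose();
    m=r.as_matrix();print('t',round(float(o['time_s']),2),'p',np.round(p,4),'yaw',round(float(np.degrees(np.arctan2(-m[1,0],-m[0,0]))),2),'tilt',np.round(m[:2,2],4),'F',np.round(o['contact_force'],1),'w',round(float(o['gripper_width']),4),'j',np.round(o['joint_positions'],2))
def wcloud(d,p,r):
    i=bot.camera_info('wrist');K=np.array(i['camera_matrix']);T=np.array(i['T_tool_cam'])
    v,u=np.mgrid[:d.shape[0],:d.shape[1]].astype(float)
    a=(u-K[0,2])/K[0,0];b=(v-K[1,2])/K[1,1];th=np.hypot(a,b);s=np.where(th>1e-9,np.tan(th)/np.maximum(th,1e-9),1)
    P=np.stack([a*s*d,b*s*d,d],-1)
    P=P@T[:3,:3].T+T[:3,3];W=P@r.as_matrix().T+p;W[(d<=0)|(th>1.4)]=np.nan;return W
E
python3 - <<'E'
from h import *
st();plan([0.50,0.22,0.25],0,step=45)
E
```

```text
t 1.0 p [0.1666 0.5241 0.2503] yaw -17.64 tilt [ 0. -0.] F [ 0.   0.5 -0.2] w 0.0851 j [ 1.11  0.26  0.02  1.33 -0.    1.42]
rotvec [ -0.    0.  -17.6] rows 11 from [0.1666 0.5241 0.2503]
[[-0.0, 0.0, -1.6], [-37.3, -17.2, 0.0]]
[[-0.0, 0.0, -1.6], [-36.8, -18.2, 0.0]]
[[-0.0, 0.0, -1.6], [-36.2, -19.2, 0.0]]
[[-0.0, 0.0, -1.6], [-35.7, -20.2, 0.0]]
[[-0.0, 0.0, -1.6], [-35.1, -21.2, 0.0]]
[[-0.0, 0.0, -1.6], [-34.5, -22.2, 0.0]]
[[-0.0, 0.0, -1.6], [-33.9, -23.2, 0.0]]
[[-0.0, 0.0, -1.6], [-33.2, -24.1, 0.0]]
[[-0.0, 0.0, -1.6], [-32.5, -25.0, 0.0]]
[[-0.0, 0.0, -1.6], [-31.8, -25.9, 0.0]]
[[-0.0, 0.0, -1.6], [-31.1, -26.8, 0.0]]
```

Request:
{"op": "arm_command", "data": {"deltas": [[[0,0,-1.8],[-41,-19,0],100],[[0,0,-1.8],[-40,-20,0],100],[[0,0,-1.8],[-40,-21,0],100],[[0,0,-1.8],[-39,-22,0],100],[[0,0,-1.8],[-38,-23,0],100],[[0,0,-1.8],[-38,-24,0],100],[[0,0,-1.8],[-37,-25,0],100],[[0,0,-1.8],[-36,-26,0],100],[[0,0,-1.8],[-35,-28,0],100],[[0,0,-1.6],[-34,-29,0],100]]}}

```text
time_s: 2.25
tcp_pos: [0.5114, 0.2215, 0.2508]
ee_rot: [0.001, -0.01, 1.0, 0.001]
contact_force: [-0.4, 0.8, -0.3]
gripper_width: 0.0853
```

Run:
```python
from h import *
st();p,r,o=pose();pic,d=snap('wrist','w1.png');W=wcloud(d,p,r)
for q in ['fresh_blue','fresh_orange','fresh_green','used_1','bar_grip','tile_blue','tile_green','tile_orange']:
    for x in bot.cut_out(q,'wrist')[:2]:
        w=W[x['region']]; w=w[~np.isnan(w[:,0])]
        if len(w)==0: continue
        print(q,round(x['conf'],2),np.round(x['at']),'med',np.round(np.median(w,0),3),'lo',np.round(np.percentile(w,3,axis=0),3),'hi',np.round(np.percentile(w,97,axis=0),3),len(w))
```

```text
t 2.25 p [0.5114 0.2215 0.2508] yaw 1.09 tilt [0.0021 0.0019] F [-0.4  0.8 -0.3] w 0.0853 j [0.26 0.27 0.04 1.34 0.   0.24]
fresh_blue 0.85 [417. 110.] med [0.434 0.368 0.039] lo [0.416 0.28  0.011] hi [0.459 0.438 0.072] 4312
fresh_orange 0.88 [365. 273.] med [0.635 0.326 0.036] lo [0.616 0.252 0.001] hi [0.659 0.411 0.072] 3921
fresh_green 0.66 [372. 203.] med [0.539 0.322 0.038] lo [0.523 0.236 0.006] hi [0.564 0.393 0.072] 5121
used_1 0.61 [ 92. 261.] med [ 0.615 -0.029  0.036] lo [ 0.601 -0.053  0.012] hi [ 0.662 -0.026  0.082] 1206
bar_grip 0.61 [ 82. 286.] med [ 0.65  -0.036  0.076] lo [ 0.647 -0.158  0.035] hi [0.661 0.058 0.079] 1897
tile_blue 0.25 [ 92. 260.] med [ 0.615 -0.029  0.036] lo [ 0.601 -0.052  0.012] hi [ 0.662 -0.026  0.082] 1203
tile_blue 0.22 [ 44. 252.] med [ 0.614 -0.114  0.038] lo [ 0.601 -0.131  0.013] hi [ 0.662 -0.111  0.082] 870
tile_orange 0.75 [ 50. 321.] med [ 0.717 -0.119  0.069] lo [ 0.707 -0.141  0.066] hi [ 0.731 -0.097  0.07 ] 254
```

View pics/w1.png

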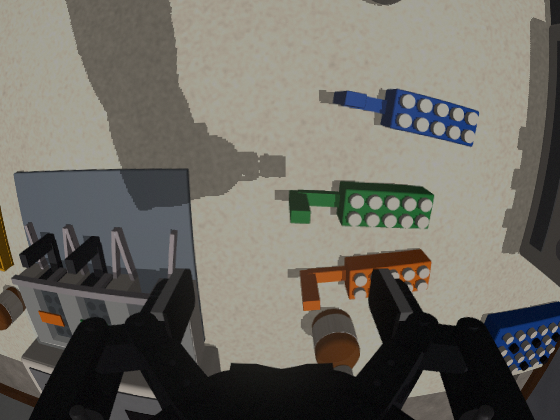

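Run:
```python
from h import *
p,r,o=pose()
W=wcloud(np.load('/tmp/wrist_d.npy'),p,r).reshape(-1,3);C=np.load('/tmp/wrist_p.npy').reshape(-1,3).astype(int)
m=(abs(W[:,2]-.010)<.003)&(W[:,0]>.48)&(W[:,0]<.62)&(W[:,1]>-.2)&(W[:,1]<.13)&(C[:,2]>C[:,0]+8)
w=W[m];print(len(w),np.percentile(w,[0.5,99.5],axis=0))
# near edge x as function of y
for y in np.arange(-.17,.1,.03):
    s=w[abs(w[:,1]-y)<.008];print('y',round(y,3),'xmin',np.round(np.sort(s[:,0])[5:6],4) if len(s)>8 else None, end=' | ')
print()
for x in np.arange(.52,.62,.02):
    s=w[abs(w[:,0]-x)<.006];print('x',round(x,3),'ymax',np.round(np.sort(s[:,1])[-5:-4],4), end=' | ')
print()
# floors
f=W[(abs(W[:,2])<.006)];print('table z',np.median(f[:,2]),'plate z',np.median(w[:,2]))
for n in ('side','scene'):
    P,d=bot.grab_frame(n);S=cloud(n,d).reshape(-1,3);c=P.reshape(-1,3).astype(int)
    m=(S[:,2]>.08)&(S[:,2]<.125)&(abs(S[:,0]-.655)<.04)&(abs(S[:,1]-.1)<.06)&(c[:,0]>c[:,1]*1.8)
    print(n,m.sum(),np.round(np.median(S[m],0),4),np.round(S[m].min(0),3),np.round(S[m].max(0),3))
    m=(S[:,2]>.015)&(S[:,2]<.032)&(abs(S[:,0]-.55)<.15)&(abs(S[:,1]+.34)<.13)&(c[:,0]>c[:,2]*2.5)
    rr=cv2.minAreaRect((S[m][:,:2]*1000).astype(np.float32));print(n,'tray',m.sum(),rr)
    m=(S[:,2]>.023)&(S[:,2]<.032)&(abs(S[:,0]-.55)<.15)&(abs(S[:,1]+.34)<.13)&(c[:,0]>c[:,2]*2.5)
    rr=cv2.minAreaRect((S[m][:,:2]*1000).astype(np.float32));print(n,'tray',m.sum(),rr)
# handles used (dark, z 30..84)
m=(W[:,2]>.05)&(W[:,2]<.085)&(W[:,0]>.58)&(W[:,0]<.64)&(C.sum(1)<150)
for y in(-.04,-.124):
    s=W[m&(abs(W[:,1]-y)<.03)];print('handle',y,len(s),np.round(np.percentile(s,[2,50,98],axis=0),4).tolist())
```

```text
9668 [[ 0.50789347 -0.17402924  0.00849056]
 [ 0.61897536  0.11024927  0.0122342 ]]
y -0.17 xmin [0.5084] | y -0.14 xmin [0.508] | y -0.11 xmin [0.5076] | y -0.08 xmin [0.5082] | y -0.05 xmin [0.5077] | y -0.02 xmin [0.5085] | y 0.01 xmin [0.5091] | y 0.04 xmin [0.5313] | y 0.07 xmin [0.5171] | y 0.1 xmin [0.5513] | 
x 0.52 ymax [0.0722] | x 0.54 ymax [0.0806] | x 0.56 ymax [0.1109] | x 0.58 ymax [0.1105] | x 0.6 ymax [0.1108] | 
table z 0.0003234750315043722 plate z 0.01033827551109065
side 39 [0.6502 0.0849 0.1048] [0.646 0.079 0.084] [0.656 0.095 0.122]
side tray 799 ((554.75830078125, -343.12603759765625), (198.62648010253906, 231.62203979492188), 86.78485870361328)
side tray 469 ((553.8526000976562, -343.0540771484375), (198.48875427246094, 229.88601684570312), 86.74271392822266)
scene 45 [0.6564 0.0862 0.1067] [0.65  0.081 0.083] [0.664 0.1   0.124]
scene tray 739 ((555.9632568359375, -339.46148681640625), (204.53245544433594, 232.05801391601562), 86.80561828613281)
scene tray 456 ((555.5938720703125, -340.4300842285156), (202.78846740722656, 231.24301147460938), 87.07913208007812)
handle -0.04 417 [[0.599, -0.0383, 0.0509], [0.6063, -0.0265, 0.072], [0.6185, -0.0247, 0.0832]]
handle -0.124 346 [[0.5994, -0.1223, 0.0512], [0.6072, -0.1118, 0.0706], [0.6188, -0.1096, 0.0833]]
```

Run:
```python
from h import *
plan([0.62,0.03,0.22],0,step=30)
```

```text
rotvec [0.1 0.1 1.1] rows 8 from [0.5099 0.2233 0.2509]
[[0.0, 0.0, 0.1], [-13.3, -24.4, 3.8]]
[[0.0, 0.0, 0.1], [-13.3, -24.4, 3.9]]
[[0.0, 0.0, 0.1], [-13.4, -24.4, 3.9]]
[[0.0, 0.0, 0.1], [-13.5, -24.3, 3.9]]
[[0.0, 0.0, 0.1], [-13.5, -24.3, 3.9]]
[[0.0, 0.0, 0.1], [-13.6, -24.3, 3.9]]
[[0.0, 0.0, 0.1], [-13.6, -24.2, 3.9]]
[[0.0, 0.0, 0.1], [-13.7, -24.2, 3.9]]
```

Request:
{"op": "arm_command", "data": {"deltas": [[[0,0,0.1],[-7,-23,2],100],[[0,0,0.1],[-7,-23,2],100],[[0,0,0.1],[-7,-23,2],100],[[0,0,0.1],[-7,-23,2],100],[[0,0,0.1],[-7,-23,2],100],[[0,0,0.1],[-7,-23,2],100],[[0,0,0.1],[-7,-23,2],100],[[0,0,0.1],[-7,-23,2],100],[[0,0,0.1],[-7,-23,2],100],[[0,0,0],[0,0,0],100]]}}

```text
time_s: 4.05
tcp_pos: [0.576, 0.0163, 0.2337]
ee_rot: [0.002, -0.006, 1.0, 0.001]
contact_force: [0.1, -0.2, 0.3]
gripper_width: 0.0855
```

Run:
```python
from h import *
st();p,r,o=pose();pic,d=snap('wrist','w2.png');Wi=wcloud(d,p,r);W=Wi.reshape(-1,3);C=pic.reshape(-1,3).astype(int)
for q in ['bar_grip','tile_blue','tile_green','tile_orange','used_1']:
    for x in bot.cut_out(q,'wrist')[:2]:
        w=Wi[x['region']]; w=w[~np.isnan(w[:,0])]
        if len(w)==0: continue
        print(q,round(x['conf'],2),np.round(x['at']),'med',np.round(np.median(w,0),4),'lo',np.round(np.percentile(w,3,axis=0),3),'hi',np.round(np.percentile(w,97,axis=0),3),len(w))
m=(W[:,2]>.083)&(W[:,2]<.125)&(W[:,0]>.62)&(W[:,0]<.69)&(C[:,0]>C[:,1]*1.8)
print('post',m.sum(),np.round(np.percentile(W[m],[2,50,98],axis=0),4).tolist())
m=(W[:,2]>.05)&(W[:,2]<.085)&(W[:,0]>.58)&(W[:,0]<.64)&(C.sum(1)<150)
for y in(-.04,-.124):
    s=W[m&(abs(W[:,1]-y)<.03)];print('handle',y,len(s),np.round(np.percentile(s,[2,50,98],axis=0),4).tolist())
    s=s[s[:,2]>.079];print('handle top',y,len(s),np.round(np.percentile(s,[2,50,98],axis=0),4).tolist())
m=(abs(W[:,2]-.010)<.003)&(W[:,0]>.48)&(W[:,0]<.62)&(W[:,1]>-.2)&(W[:,1]<.13)&(C[:,2]>C[:,0]+8)
w=W[m]
for y in np.arange(-.17,.1,.03):
    s=w[abs(w[:,1]-y)<.008];print('y',round(y,3),'xmin',np.round(np.sort(s[:,0])[5:6],4) if len(s)>8 else None, end=' | ')
for x in np.arange(.52,.62,.02):
    s=w[abs(w[:,0]-x)<.006];print('x',round(x,3),'y',np.round(np.sort(s[:,1])[[5,-5]],4), end=' | ')
```

```text
t 4.05 p [0.576  0.0163 0.2337] yaw 0.7 tilt [0.0049 0.0024] F [ 0.1 -0.2  0.3] w 0.0855 j [-0.12  0.31  0.05  1.31  0.   -0.13]
bar_grip 0.74 [252. 262.] med [ 0.6499 -0.0095  0.0776] lo [ 0.646 -0.154  0.037] hi [0.658 0.094 0.119] 4399
tile_blue 0.9 [307. 317.] med [0.7177 0.0484 0.0689] lo [0.709 0.026 0.067] hi [0.728 0.07  0.07 ] 604
tile_green 0.6 [230. 312.] med [ 0.7169 -0.0347  0.0689] lo [ 0.708 -0.057  0.067] hi [ 0.728 -0.014  0.07 ] 638
tile_green 0.58 [ 40. 163.] med [ 0.5576 -0.3059  0.0056] lo [ 0.447 -0.402  0.004] hi [ 0.666 -0.236  0.028] 13933
tile_orange 0.44 [307. 313.] med [0.7172 0.0478 0.0688] lo [0.708 0.025 0.066] hi [0.728 0.07  0.07 ] 672
used_1 0.81 [157. 227.] med [ 0.6177 -0.1161  0.0336] lo [ 0.602 -0.137  0.011] hi [ 0.662 -0.112  0.083] 1532
used_1 0.67 [233. 230.] med [ 0.6159 -0.0327  0.0378] lo [ 0.601 -0.052  0.018] hi [ 0.662 -0.027  0.083] 1204
post 613 [[0.6454, 0.0829, 0.0836], [0.6469, 0.0884, 0.1105], [0.6596, 0.0974, 0.1207]]
handle -0.04 371 [[0.6012, -0.0404, 0.0507], [0.6028, -0.0319, 0.074], [0.6201, -0.0274, 0.0832]]
handle top -0.04 150 [[0.6015, -0.0405, 0.0793], [0.6056, -0.0335, 0.082], [0.6206, -0.0275, 0.0835]]
handle -0.124 473 [[0.6015, -0.1255, 0.0511], [0.6068, -0.1141, 0.0727], [0.6204, -0.1124, 0.0831]]
handle top -0.124 169 [[0.6019, -0.1255, 0.0793], [0.6077, -0.1174, 0.0819], [0.6201, -0.1125, 0.0834]]
y -0.17 xmin [0.5101] | y -0.14 xmin [0.5111] | y -0.11 xmin [0.5115] | y -0.08 xmin [0.5144] | y -0.05 xmin [0.5098] | y -0.02 xmin [0.5102] | y 0.01 xmin [0.5102] | y 0.04 xmin [0.5107] | y 0.07 xmin [0.511] | y 0.1 xmin [0.5109] | x 0.52 y [-0.1772  0.1084] | x 0.54 y [-0.1766  0.1086] | x 0.56 y [-0.1735  0.1086] | x 0.58 y [-0.1735  0.1082] | x 0.6 y [-0.1763  0.1082] |
```

View pics/w2.png

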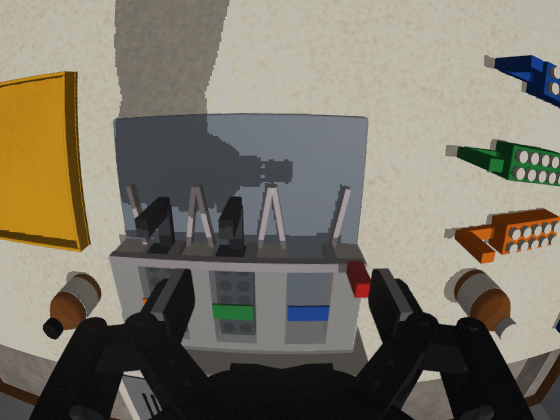

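Run:
```python
from h import *
plan([0.653,0.090,0.170],-0.3,step=30)
```

```text
rotvec [0.1 0.3 1.1] rows 5 from [0.5757 0.0179 0.2342]
[[0.0, 0.1, 0.2], [-15.6, 14.2, 13.0]]
[[0.0, 0.1, 0.2], [-15.6, 14.2, 12.9]]
[[0.0, 0.1, 0.2], [-15.5, 14.3, 12.9]]
[[0.0, 0.1, 0.2], [-15.5, 14.4, 12.9]]
[[0.0, 0.1, 0.2], [-15.4, 14.4, 12.9]]
```

Request:
{"op": "arm_command", "data": {"deltas": [[[0,0.1,0.2],[-15.5,14.5,13],100],[[0,0.1,0.2],[-15.5,14.5,13],100],[[0,0.1,0.2],[-15.5,14.5,13],100],[[0,0,0.2],[-15.5,14.5,13],100],[[0,0,0.2],[-15.5,14.5,13],100],[[0,0,0],[0,0,20],100],[[0,0,0],[0,0,20],100],[[0,0,0],[0,0,15],100],[[0,0,0],[0,0,8],100],[[0,0,0],[0,0,0],100]]}}

```text
time_s: 5.6
tcp_pos: [0.66, 0.1024, 0.0941]
ee_rot: [-0.002, -0.0, 1.0, 0.001]
contact_force: [1.0, 0.4, 0.2]
gripper_width: 0.085
```

Run:
```python
from h import *
st();snap('wrist','w3.png')
```

```text
t 5.6 p [0.66   0.1024 0.0941] yaw 0.02 tilt [-0.0045  0.0027] F [1.  0.4 0.2] w 0.085 j [0.03 0.53 0.05 1.09 0.   0.03]
```

View pics/w3.png

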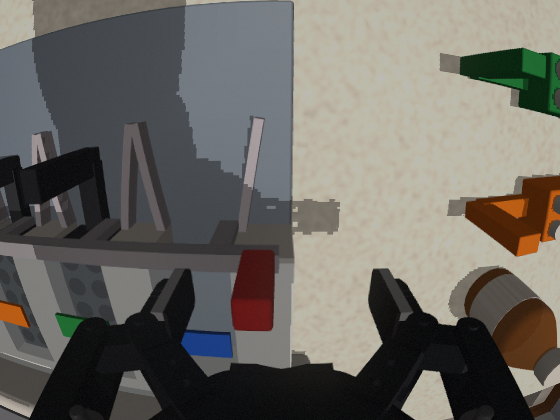

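Request:
{"op": "arm_command", "data": {"deltas": [[[0,0,0],[3,-6,-5],100],[[0,0,0],[3,-5,-4],100],[[0,0,0],[0,0,-2],100],[[0,0,0],[0,0,0],100],[[0,0,0],[0,0,0],12],[[0,0,0],[0,0,0],12],[[0,0,0],[0,0,0],12],[[0,0,0],[0,0,0],12],[[0,0,0],[0,0,0],12],[[0,0,0],[0,0,0],12]], "force": 40}}

```text
time_s: 6.9
tcp_pos: [0.6547, 0.0902, 0.1092]
ee_rot: [0.0, 0.0, 1.0, 0.001]
contact_force: [0.1, 0.1, 0.6]
gripper_width: 0.0157
```

Run:
```python
from h import *
st();snap('wrist','w4.png')
```

```text
t 6.9 p [0.6547 0.0902 0.1092] yaw -0.03 tilt [0.0004 0.0026] F [0.1 0.1 0.6] w 0.0157 j [0.01 0.51 0.05 1.11 0.   0.01]
```

View pics/w4.png

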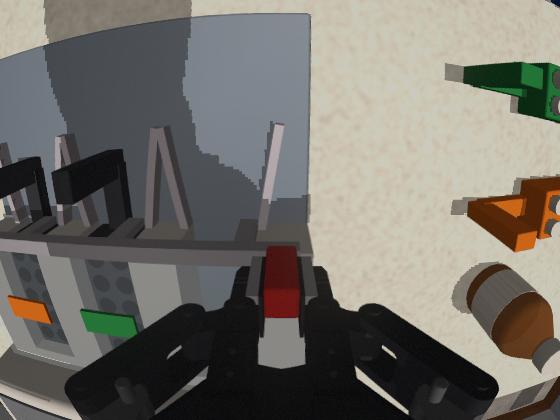

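Request:
{"op": "arm_command", "data": {"deltas": [[[0,0,0],[0,5,0],12],[[0,0,0],[0,5,0],12],[[0,0,0],[0,5,0],12],[[0,0,0],[0,4,0],12],[[0,0,0],[0,3,0],12],[[0,0,0],[0,2,0],12],[[0,0,0],[0,0,0],12],[[0,0,0],[0,0,0],12],[[0,0,0],[0,0,0],12],[[0,0,0],[0,0,0],12]]}}

```text
time_s: 8.2
tcp_pos: [0.6548, 0.1135, 0.1092]
ee_rot: [0.0, 0.001, 1.0, -0.001]
contact_force: [0.5, -3.1, 1.4]
gripper_width: 0.0152
```

Request:
{"op": "arm_command", "data": {"deltas": [[[0,0,0],[0,3,0],12],[[0,0,0],[0,3,0],12],[[0,0,0],[0,3,0],12],[[0,0,0],[0,0,0],100],[[0,0,0],[0,0,0],100],[[0,0,0],[0,0,0],100],[[0,0,0],[0,0,-20],100],[[0,0,0],[0,0,-30],100],[[0,0,0],[0,0,-20],100],[[0,0,0],[0,0,0],100]]}}

```text
time_s: 9.45
tcp_pos: [0.6545, 0.1178, 0.1799]
ee_rot: [-0.001, 0.003, 1.0, -0.007]
contact_force: [0.3, 0.2, 0.1]
gripper_width: 0.085
```

Run:
```python
from h import *
st();
P,d=snap('side','s1.png');S=cloud('side',d).reshape(-1,3);c=P.reshape(-1,3).astype(int)
m=(S[:,2]>.08)&(S[:,2]<.125)&(abs(S[:,0]-.655)<.04)&(abs(S[:,1]-.1)<.06)&(c[:,0]>c[:,1]*1.8)
print(m.sum(),np.round(np.median(S[m],0),4),np.round(S[m].min(0),3),np.round(S[m].max(0),3))
plan([0.613,-0.035,0.16],-0.3,step=30)
```

```text
t 9.45 p [0.6545 0.1178 0.1799] yaw -0.35 tilt [-0.0026 -0.015 ] F [0.3 0.2 0.1] w 0.085 j [ 0.06  0.48  0.19  1.28 -0.01  0.06]
40 [0.6494 0.1071 0.101 ] [0.647 0.1   0.082] [0.658 0.115 0.122]
rotvec [-0.9 -0.2 -0. ] rows 6 from [0.654  0.1177 0.1788]
[[-0.1, -0.0, -0.0], [6.7, -25.4, 3.5]]
[[-0.1, -0.0, -0.0], [6.7, -25.4, 3.5]]
[[-0.1, -0.0, -0.0], [6.7, -25.5, 3.4]]
[[-0.1, -0.0, -0.0], [6.7, -25.5, 3.3]]
[[-0.1, -0.0, -0.0], [6.7, -25.5, 3.3]]
[[-0.1, -0.0, -0.0], [6.7, -25.5, 3.2]]
```

Request:
{"op": "arm_command", "data": {"deltas": [[[-0.2,0,0],[7,-26,3],100],[[-0.2,0,0],[7,-26,3],100],[[-0.2,0,0],[7,-26,3],100],[[-0.1,0,0],[7,-26,3],100],[[-0.1,0,0],[7,-24,3],100],[[0,0,0],[4,-12,2],100],[[0,0,0],[2,-6,0],100],[[0,0,0],[0,0,0],100],[[0,0,0],[0,0,20],100],[[0,0,0],[0,0,5],100]]}}

```text
time_s: 10.75
tcp_pos: [0.6083, -0.0284, 0.1283]
ee_rot: [-0.007, 0.001, 1.0, 0.001]
contact_force: [-0.1, -1.0, 0.7]
gripper_width: 0.0852
```

Run:
```python
from h import *
st();snap('wrist','w5.png')
plan([0.612,-0.035,0.06],-0.3,step=15)
```

```text
t 10.75 p [ 0.6083 -0.0284  0.1283] yaw -0.09 tilt [-0.0136  0.0021] F [-0.1 -1.   0.7] w 0.0852 j [-0.18  0.42 -0.05  1.11 -0.   -0.18]
rotvec [ 0.1 -0.8  0.2] rows 5 from [ 0.6086 -0.0284  0.1284]
[[0.0, -0.2, 0.0], [-0.9, -1.3, 13.7]]
[[0.0, -0.2, 0.0], [-0.8, -1.3, 13.7]]
[[0.0, -0.2, 0.0], [-0.8, -1.3, 13.7]]
[[0.0, -0.2, 0.0], [-0.8, -1.3, 13.7]]
[[0.0, -0.2, 0.0], [-0.7, -1.3, 13.7]]
```

View pics/w5.png

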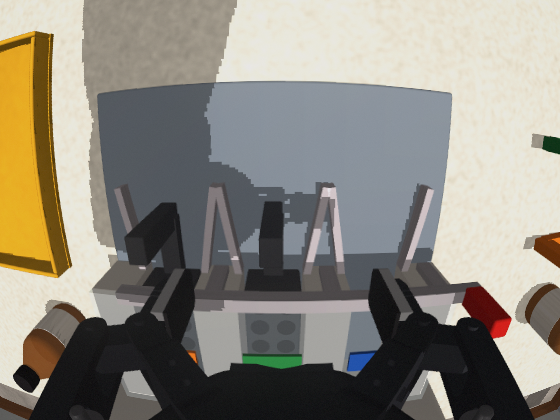

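Request:
{"op": "arm_command", "data": {"deltas": [[[0,-0.2,0],[-1,-2,14],100],[[0,-0.2,0],[-1,-2,14],100],[[0,-0.2,0],[-1,-1.5,14],100],[[0,-0.2,0],[-1,-1,12],100],[[0,0,0],[0,0,7],100],[[0,0,0],[0,0,3],100],[[0,0,0],[0,0,0],5],[[0,0,0],[0,0,0],5],[[0,0,0],[0,0,0],5],[[0,0,0],[0,0,0],5]], "force": 90}}

```text
time_s: 12.05
tcp_pos: [0.6136, -0.0348, 0.0619]
ee_rot: [0.002, 0.0, 1.0, 0.001]
contact_force: [-7.8, 0.8, 23.2]
gripper_width: 0.013
```

Run:
```python
from h import *
st();plan([0.50,-0.035,0.06],0,step=25)
```

```text
t 12.05 p [ 0.6136 -0.0348  0.0619] yaw -0.04 tilt [0.0046 0.0015] F [-7.8  0.8 23.2] w 0.013 j [-0.19  0.47 -0.15  0.94  0.   -0.19]
rotvec [ 0.1  0.3 -0. ] rows 5 from [ 0.6136 -0.0348  0.0619]
[[0.0, 0.1, -0.0], [22.7, -0.1, 0.3]]
[[0.0, 0.1, -0.0], [22.7, -0.1, 0.3]]
[[0.0, 0.1, -0.0], [22.7, -0.1, 0.3]]
[[0.0, 0.1, -0.0], [22.7, -0.1, 0.3]]
[[0.0, 0.1, -0.0], [22.7, -0.1, 0.4]]
```

Request:
{"op": "arm_command", "data": {"deltas": [[[0,0,0],[4,0,-1],5],[[0,0,0],[8,0,0],5],[[0,0,0],[12,0,0],5],[[0,0,0],[15,0,0],5],[[0,0,0],[18,0,0],5],[[0,0,0],[18,0,0],5],[[0,0,0],[18,0,0],5],[[0,0,0],[14,0,0],5],[[0,0,0],[6,0,0],5],[[0,0,0],[0,0,0],5]]}}

```text
time_s: 13.3
tcp_pos: [0.4916, -0.0342, 0.0625]
ee_rot: [0.002, 0.0, 1.0, 0.001]
contact_force: [-0.7, -0.3, -1.3]
gripper_width: 0.0133
```

Run:
```python
from h import *
st();snap('wrist','w6.png')
```

```text
t 13.3 p [ 0.4916 -0.0342  0.0625] yaw -0.04 tilt [0.0039 0.0015] F [-0.7 -0.3 -1.3] w 0.0133 j [-0.24  0.3  -0.44  0.83  0.   -0.24]
```

View pics/w6.png

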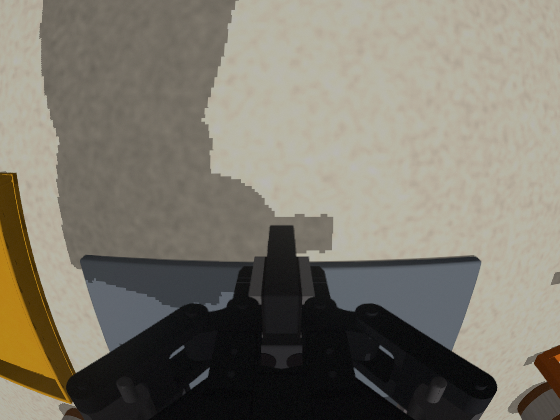

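Request:
{"op": "arm_command", "data": {"deltas": [[[0,0,0],[10,0,0],5],[[0,0,0],[12,0,0],5],[[0,0,0],[6,0,0],5],[[0,0,0],[0,0,-10],5],[[0,0,0],[0,0,-20],5],[[0,0,0],[0,0,-20],5],[[0,0,0],[0,0,-20],5],[[0,0,0],[0,0,-10],5],[[0,0,0],[0,0,-5],5],[[0,0,0],[0,0,0],5]]}}

```text
time_s: 14.6
tcp_pos: [0.4625, -0.0345, 0.1522]
ee_rot: [0.002, 0.0, 1.0, 0.001]
contact_force: [-0.3, -0.2, -1.7]
gripper_width: 0.0131
```

Run:
```python
from h import *
st();snap('side','s2.png')
y=np.radians(-3.2);c=np.array([.5545,-.342]);X=np.array([np.cos(y),np.sin(y)]);Y=np.array([-X[1],X[0]])
for s in(-1,1): print('handle tgt',c-X*0.075+Y*s*0.048)
plan(list(c-X*.075+Y*-.048)+[.16],-3.2,step=30)
```

```text
t 14.6 p [ 0.4625 -0.0345  0.1522] yaw -0.04 tilt [0.005  0.0013] F [-0.3 -0.2 -1.7] w 0.0131 j [-0.26  0.16 -0.36  1.04  0.   -0.26]
handle tgt [ 0.47693751 -0.38573854]
handle tgt [ 0.48229637 -0.28988823]
rotvec [0.1 0.3 3.2] rows 12 from [ 0.4623 -0.0345  0.1519]
[[0.0, 0.0, 0.3], [-1.2, -29.3, -0.7]]
[[0.0, 0.0, 0.3], [-1.4, -29.3, -0.7]]
[[0.0, 0.0, 0.3], [-1.5, -29.3, -0.7]]
[[0.0, 0.0, 0.3], [-1.6, -29.3, -0.7]]
[[0.0, 0.0, 0.3], [-1.8, -29.2, -0.7]]
[[0.0, 0.0, 0.3], [-1.9, -29.2, -0.7]]
[[0.0, 0.0, 0.3], [-2.0, -29.2, -0.7]]
[[0.0, 0.0, 0.3], [-2.2, -29.2, -0.7]]
[[0.0, 0.0, 0.3], [-2.3, -29.2, -0.7]]
[[0.0, 0.0, 0.3], [-2.4, -29.2, -0.7]]
[[0.0, 0.0, 0.3], [-2.6, -29.2, -0.7]]
[[0.0, 0.0, 0.3], [-2.7, -29.2, -0.7]]
```

View pics/s2.png

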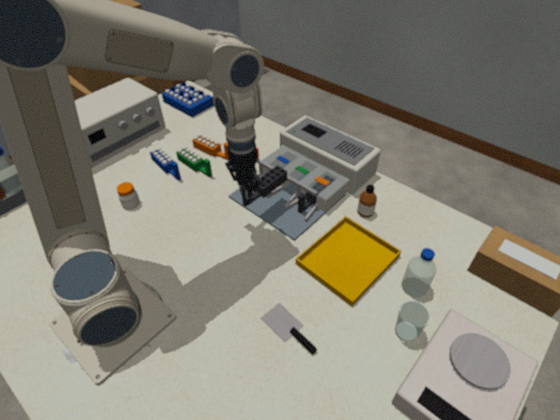

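Request:
{"op": "arm_command", "data": {"deltas": [[[0,0,0.3],[-1,-15,-1],5],[[0,0,0.3],[-1,-28,-1],5],[[0,0,0.3],[-1,-32,-1],5],[[0,0,0.3],[-2,-32,-1],5],[[0,0,0.3],[-2,-32,-1],5],[[0,0,0.3],[-2,-32,-1],5],[[0,0,0.3],[-2,-32,-1],5],[[0,0,0.3],[-2,-32,-1],5],[[0,0,0.3],[-2,-28,0],5],[[0,0,0.3],[-2,-15,0],5]]}}

```text
time_s: 15.9
tcp_pos: [0.4688, -0.3287, 0.1539]
ee_rot: [-0.002, 0.029, 1.0, 0.002]
contact_force: [0.9, 0.1, -0.7]
gripper_width: 0.0129
```

Request:
{"op": "arm_command", "data": {"deltas": [[[0,0,0.3],[-2,-20,0],5],[[0,0,0],[-1,-10,0],5],[[0,0,0],[0,-5,0],5],[[0,0,0],[0,0,0],5],[[0,0,0],[0,0,0],5],[[0,0,0],[0,0,0],5],[[0,0,0],[0,0,0],5],[[0,0,0],[0,0,0],5],[[0,0,0],[0,0,0],5],[[0,0,0],[0,0,0],5]]}}

```text
time_s: 17.15
tcp_pos: [0.4697, -0.3642, 0.1534]
ee_rot: [-0.002, 0.031, 1.0, 0.003]
contact_force: [0.2, 0.8, -0.5]
gripper_width: 0.0129
```

Run:
```python
from h import *
st();p,r,o=pose();pic,d=snap('wrist','w7.png');snap('side','s3.png');Wi=wcloud(d,p,r);W=Wi.reshape(-1,3);C=pic.reshape(-1,3).astype(int)
y_=(C[:,0]>C[:,2]*2.2)&(C[:,0]>90)&(W[:,0]<.7)&(W[:,2]>.022)&(W[:,2]<.033)&(W[:,1]<-.2)
s=W[y_];print(len(s),np.round(np.percentile(s,[1,50,99],axis=0),4).tolist())
for x in np.arange(.44,.66,.03):
    t=s[abs(s[:,0]-x)<.006]
    if len(t)>6: print(round(x,2),np.round(np.percentile(t[:,1],[2,98]),4),len(t))
```

```text
t 17.15 p [ 0.4697 -0.3642  0.1534] yaw -3.5 tilt [-0.0043  0.0057] F [ 0.2  0.8 -0.5] w 0.0129 j [-0.8   0.38 -0.05  1.15  0.   -0.74]
2732 [[0.4356, -0.4385, 0.0251], [0.4465, -0.3324, 0.0279], [0.5971, -0.2364, 0.0294]]
0.44 [-0.4315 -0.2459] 1325
0.47 [-0.4349 -0.2364] 123
0.5 [-0.4364 -0.238 ] 113
0.53 [-0.4378 -0.24  ] 106
0.56 [-0.4392 -0.241 ] 91
0.59 [-0.2469 -0.2426] 37
```

View pics/w7.png

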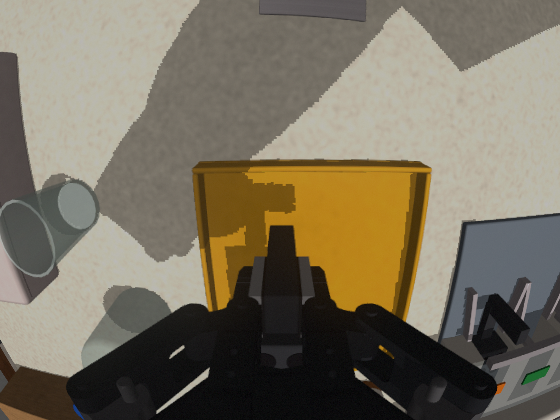

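View pics/s3.png

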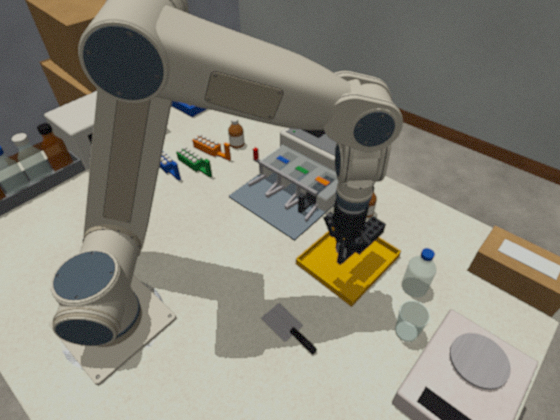

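Request:
{"op": "arm_command", "data": {"deltas": [[[0,0,-0.2],[-3,-9,5],5],[[0,0.2,-0.2],[-3,-8,10],5],[[0,0,0],[-1,-3,18],5],[[0,0,0],[0,0,18],5],[[0,0,0],[0,0,16],5],[[0,0,0],[0,0,10],5],[[0,0,0],[0,0,6],5],[[0,0,0],[0,0,3],5],[[0,0,0],[0,0,0],5],[[0,0,0],[0,0,0],5]]}}

```text
time_s: 18.5
tcp_pos: [0.4757, -0.3886, 0.061]
ee_rot: [-0.005, 0.027, 1.0, 0.003]
contact_force: [0.1, 0.1, -1.4]
gripper_width: 0.0127
```

Run:
```python
from h import *
st();snap('wrist','w8.png')
```

```text
t 18.5 p [ 0.4757 -0.3886  0.061 ] yaw -3.12 tilt [-0.009  0.006] F [ 0.1  0.1 -1.4] w 0.0127 j [-0.82  0.48 -0.14  0.96 -0.   -0.77]
```

View pics/w8.png

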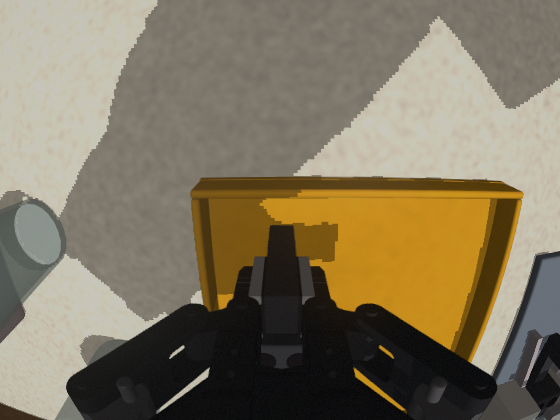

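Request:
{"op": "arm_command", "data": {"deltas": [[[0,-0.3,0],[0,1,2],5],[[0,-0.2,0],[0,1,2],5],[[0,0,0],[0,0,1],5],[[0,0,0],[0,0,0],5],[[0,0,0],[0,0,0],60],[[0,0,0],[0,0,0],60],[[0,0,0],[0,0,0],80],[[0,0,0],[0,0,-15],80],[[0,0,0],[0,0,-30],80],[[0,0,0],[0,0,-40],100]]}}

```text
time_s: 19.8
tcp_pos: [0.4751, -0.3861, 0.1433]
ee_rot: [-0.001, 0.027, 1.0, 0.004]
contact_force: [0.6, 0.4, -0.5]
gripper_width: 0.0837
```

Run:
```python
from h import *
st();snap('wrist','w9.png');plan([.612,-.119,.17],0)
```

```text
t 19.8 p [ 0.4751 -0.3861  0.1433] yaw -3.12 tilt [-0.0014  0.0077] F [ 0.6  0.4 -0.5] w 0.0837 j [-0.82  0.41 -0.02  1.14  0.   -0.77]
rotvec [ 0.1  0.2 -3.1] rows 8 from [ 0.4765 -0.3876  0.1495]
[[0.0, 0.0, -0.4], [-15.1, 34.4, -2.4]]
[[0.0, 0.0, -0.4], [-15.3, 34.3, -2.4]]
[[0.0, 0.0, -0.4], [-15.6, 34.2, -2.5]]
[[0.0, 0.0, -0.4], [-15.8, 34.1, -2.5]]
[[0.0, 0.0, -0.4], [-16.0, 34.0, -2.5]]
[[0.0, 0.0, -0.4], [-16.2, 33.9, -2.5]]
[[0.0, 0.0, -0.4], [-16.5, 33.8, -2.5]]
[[0.0, 0.0, -0.4], [-16.7, 33.7, -2.5]]
```

View pics/w9.png

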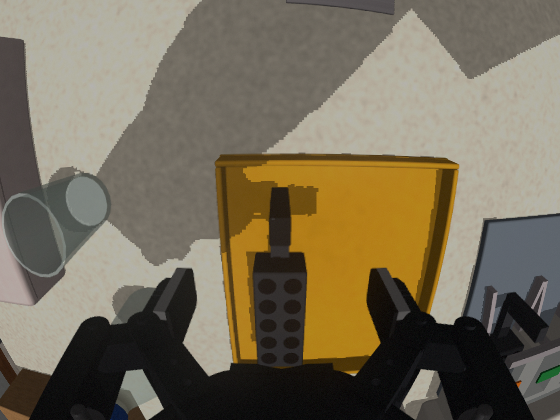

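Request:
{"op": "arm_command", "data": {"deltas": [[[0,0,-0.4],[-10,22,-3],100],[[0,0,-0.4],[-15,34,-3],100],[[0,0,-0.4],[-16,34,-2],100],[[0,0,-0.4],[-16,34,-1],100],[[0,0,-0.4],[-16,34,0],100],[[0,0,-0.4],[-16,34,0],100],[[0,0,-0.4],[-16,32,0],100],[[0,0,-0.3],[-14,20,0],100],[[0,0,0],[-7,10,0],100],[[0,0,0],[0,0,0],100]]}}

```text
time_s: 21.1
tcp_pos: [0.6155, -0.1315, 0.1714]
ee_rot: [0.008, 0.0, 1.0, -0.003]
contact_force: [0.8, -0.5, -0.7]
gripper_width: 0.0851
```

Run:
```python
from h import *
st();plan([.612,-.119,.062],-.1,step=15)
```

```text
t 21.1 p [ 0.6155 -0.1315  0.1714] yaw -0.01 tilt [ 0.0164 -0.0066] F [ 0.8 -0.5 -0.7] w 0.0851 j [-0.34  0.41  0.05  1.19 -0.   -0.34]
rotvec [-0.4  0.9  0.1] rows 8 from [ 0.6155 -0.1315  0.1714]
[[-0.0, 0.1, 0.0], [0.7, 1.7, 13.7]]
[[-0.0, 0.1, 0.0], [0.6, 1.6, 13.7]]
[[-0.0, 0.1, 0.0], [0.6, 1.6, 13.7]]
[[-0.0, 0.1, 0.0], [0.6, 1.6, 13.7]]
[[-0.0, 0.1, 0.0], [0.5, 1.6, 13.7]]
[[-0.0, 0.1, 0.0], [0.5, 1.6, 13.7]]
[[-0.0, 0.1, 0.0], [0.5, 1.6, 13.7]]
[[-0.0, 0.1, 0.0], [0.5, 1.6, 13.7]]
```

Request:
{"op": "arm_command", "data": {"deltas": [[[-0.2,0.3,0],[1,4,10],100],[[-0.2,0.3,0],[1,4,18],100],[[0,0.2,0],[1,4,20],100],[[0,0.1,0],[0.5,1,20],100],[[0,0,0],[0,0,18],100],[[0,0,0],[0,0,10],100],[[0,0,0],[0,0,5],100],[[0,0,0],[0,0,2],100],[[0,0,0],[0,0,0],100],[[0,0,0],[0,0,0],100]]}}

```text
time_s: 22.35
tcp_pos: [0.6083, -0.1214, 0.0596]
ee_rot: [-0.003, 0.003, 1.0, 0.001]
contact_force: [0.3, 0.1, 0.4]
gripper_width: 0.0855
```

Run:
```python
from h import *
st();snap('wrist','w10.png')
```

```text
t 22.35 p [ 0.6083 -0.1214  0.0596] yaw -0.37 tilt [-0.0053  0.0023] F [0.3 0.1 0.4] w 0.0855 j [-0.33  0.49 -0.13  0.96  0.   -0.33]
```

View pics/w10.png

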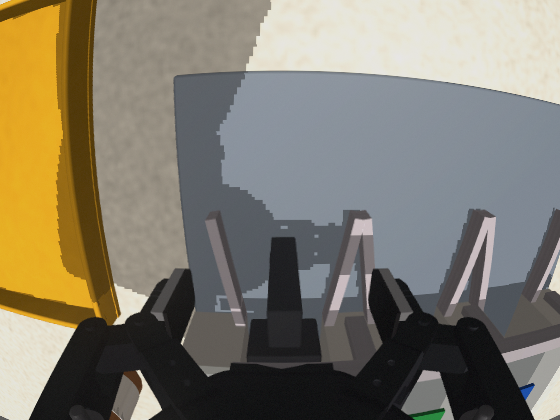

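Handle is centred between the jaws at (283,260). Close and pull.

Request:
{"op": "arm_command", "data": {"deltas": [[[0,-0.2,0],[-3,1,-2],100],[[0,0,0],[0,0,0],40],[[0,0,0],[0,0,0],5],[[0,0,0],[0,0,0],5],[[0,0,0],[0,0,0],5],[[0,0,0],[0,0,0],5],[[0,0,0],[2,0,0],5],[[0,0,0],[6,0,0],5],[[0,0,0],[10,0,0],5],[[0,0,0],[14,0,0],5]], "force": 90}}

```text
time_s: 23.65
tcp_pos: [0.5792, -0.1202, 0.0627]
ee_rot: [0.001, 0.003, 1.0, 0.001]
contact_force: [1.9, -0.8, 1.3]
gripper_width: 0.0127
```

Request:
{"op": "arm_command", "data": {"deltas": [[[0,0,0],[15,0,0],5],[[0,0,0],[18,0,0],5],[[0,0,0],[18,0,0],5],[[0,0,0],[18,0,0],5],[[0,0,0],[18,0,0],5],[[0,0,0],[14,0,0],5],[[0,0,0],[8,0,0],5],[[0,0,0],[4,0,0],5],[[0,0,0],[0,0,0],5],[[0,0,0],[0,0,0],5]]}}

```text
time_s: 24.9
tcp_pos: [0.4547, -0.1185, 0.0627]
ee_rot: [-0.001, 0.004, 1.0, 0.001]
contact_force: [-2.6, 0.2, 1.5]
gripper_width: 0.0129
```

Run:
```python
from h import *
st()
```

```text
t 24.9 p [ 0.4547 -0.1185  0.0627] yaw -0.42 tilt [-0.0013  0.0019] F [-2.6  0.2  1.5] w 0.0129 j [-0.43  0.26 -0.49  0.82  0.   -0.43]
```

Request:
{"op": "arm_command", "data": {"deltas": [[[0,0,0],[0,0,-15],5],[[0,0,0],[0,0,-25],5],[[0,0,0.2],[0,-6,-12],5],[[0,0,0.4],[-3,-20,-5],5],[[0,0,0.4],[-4,-28,0],5],[[0,0,0.4],[-4,-28,0],5],[[0,0,0.4],[-4,-28,0],5],[[0,0,0.4],[-4,-26,0],5],[[0,0,0.3],[-4,-16,0],5],[[0,0,0],[-2,-8,0],5]]}}

```text
time_s: 26.15
tcp_pos: [0.4757, -0.2911, 0.1152]
ee_rot: [-0.004, 0.027, 1.0, 0.002]
contact_force: [0.0, 0.4, -1.3]
gripper_width: 0.013
```

Run:
```python
from h import *
st();plan([.4805,-.2883,.060],-2.9,step=15)
```

```text
t 26.15 p [ 0.4757 -0.2911  0.1152] yaw -3.14 tilt [-0.0074  0.0041] F [ 0.   0.4 -1.3] w 0.013 j [-0.7   0.35 -0.2   1.03 -0.   -0.64]
rotvec [ 0.2 -0.4 -0.2] rows 4 from [ 0.4757 -0.2911  0.1152]
[[0.1, -0.1, -0.1], [-1.3, 0.7, 13.8]]
[[0.1, -0.1, -0.1], [-1.3, 0.7, 13.8]]
[[0.1, -0.1, -0.1], [-1.2, 0.7, 13.8]]
[[0.1, -0.1, -0.1], [-1.2, 0.8, 13.8]]
```

Request:
{"op": "arm_command", "data": {"deltas": [[[0,0,0],[-1,2,5],5],[[0,-0.3,0],[-1,1,15],5],[[0,0,0],[-1,0,15],5],[[0,0,0],[-1,0,10],5],[[0,0,0],[0,0,5],5],[[0,0,0],[0,0,3],5],[[0,0,0],[0,0,2],5],[[0,0,0],[0,0,0],5],[[0,0,0],[0,0,0],5],[[0,0,0],[0,0,0],5]]}}

```text
time_s: 27.4
tcp_pos: [0.4801, -0.286, 0.0586]
ee_rot: [-0.001, 0.026, 1.0, 0.002]
contact_force: [0.4, 0.1, -2.9]
gripper_width: 0.0131
```

Run:
```python
from h import *
st();snap('wrist','w11.png')
```

```text
t 27.4 p [ 0.4801 -0.286   0.0586] yaw -3.0 tilt [-0.0014  0.0037] F [ 0.4  0.1 -2.9] w 0.0131 j [-0.69  0.4  -0.29  0.89  0.   -0.64]
```

View pics/w11.png

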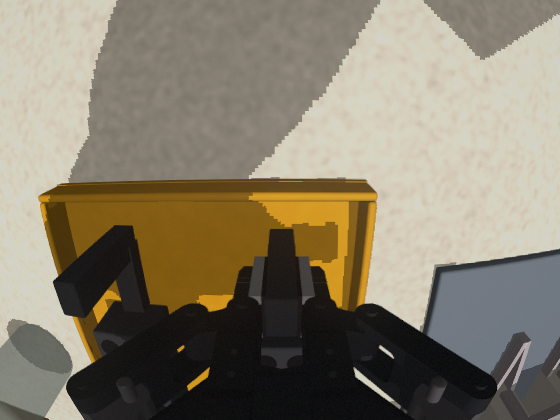

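Request:
{"op": "arm_command", "data": {"deltas": [[[0,0,0],[0,0,1.5],5],[[0,0,0],[0,0,1],5],[[0,0,0],[0,0,0],5],[[0,0,0],[0,0,0],50],[[0,0,0],[0,0,0],60],[[0,0,0],[0,0,0],70],[[0,0,0],[0,0,-15],80],[[0,0,0],[0,0,-30],80],[[0,0,0],[0,0,-45],100],[[0,0,0],[0,0,-30],100]]}}

```text
time_s: 28.7
tcp_pos: [0.4797, -0.286, 0.1821]
ee_rot: [-0.001, 0.026, 1.0, 0.002]
contact_force: [1.2, -0.2, -0.1]
gripper_width: 0.0857
```

Run:
```python
from h import *
st();snap('wrist','w12.png');p,d=snap('side','s4.png');W=cloud('side',d)
for q in ['fresh_blue','fresh_orange','fresh_green']:
    for x in bot.cut_out(q,'side')[:1]:
        w=W[x['region']]; w=w[~np.isnan(w[:,0])]
        print(q,round(x['conf'],2),np.round(x['at']),'med',np.round(np.median(w,0),3),'lo',np.round(np.percentile(w,3,axis=0),3),'hi',np.round(np.percentile(w,97,axis=0),3),len(w))
plan([.50,.20,.28],0,step=45)
```

```text
t 28.7 p [ 0.4797 -0.286   0.1821] yaw -3.01 tilt [-0.0019  0.0045] F [ 1.2 -0.2 -0.1] w 0.0857 j [-0.69  0.3  -0.09  1.18  0.   -0.64]
fresh_blue 0.71 [166. 160.] med [0.464 0.379 0.039] lo [0.451 0.301 0.007] hi [0.493 0.459 0.07 ] 466
fresh_orange 0.83 [210. 144.] med [0.64  0.325 0.036] lo [0.619 0.247 0.006] hi [0.663 0.404 0.067] 531
fresh_green 0.94 [192. 162.] med [0.54  0.308 0.038] lo [0.526 0.229 0.004] hi [0.566 0.389 0.072] 578
rotvec [ 0.3 -0.2 -3. ] rows 12 from [ 0.4793 -0.2856  0.179 ]
[[0.0, -0.0, -0.3], [0.4, 40.6, -8.2]]
[[0.0, -0.0, -0.3], [0.3, 40.6, -8.2]]
[[0.0, -0.0, -0.3], [0.1, 40.5, -8.2]]
[[0.0, -0.0, -0.3], [-0.1, 40.5, -8.2]]
[[0.0, -0.0, -0.3], [-0.3, 40.5, -8.3]]
[[0.0, -0.0, -0.3], [-0.5, 40.5, -8.3]]
[[0.0, -0.0, -0.3], [-0.6, 40.5, -8.3]]
[[0.0, -0.0, -0.3], [-0.8, 40.5, -8.3]]
[[0.0, -0.0, -0.3], [-1.0, 40.5, -8.3]]
[[0.0, -0.0, -0.3], [-1.2, 40.5, -8.4]]
[[0.0, -0.0, -0.3], [-1.4, 40.5, -8.4]]
[[0.0, -0.0, -0.3], [-1.5, 40.5, -8.4]]
```

View pics/w12.png

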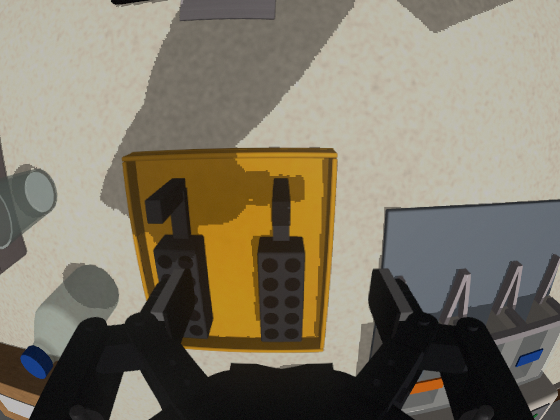

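View pics/s4.png

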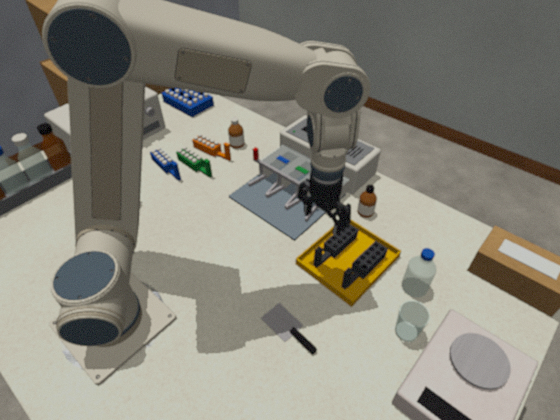

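Request:
{"op": "arm_command", "data": {"deltas": [[[0,0,-0.3],[0,25,-8],100],[[0,0,-0.3],[0,48,-10],100],[[0,0,-0.3],[0,52,-10],100],[[0,0,-0.3],[0,54,-10],100],[[0,0,-0.3],[0,54,-10],100],[[0,0,-0.3],[-1,54,-10],100],[[0,0,-0.3],[-1,54,-10],100],[[0,0,-0.3],[-1,54,-10],100],[[0,0,-0.3],[-1,40,-5],100],[[0,0,-0.3],[-1,20,-3],100]]}}

```text
time_s: 30.2
tcp_pos: [0.4901, 0.1906, 0.267]
ee_rot: [-0.009, -0.002, 1.0, 0.006]
contact_force: [0.8, 0.2, 0.4]
gripper_width: 0.0854
```

Request:
{"op": "arm_command", "data": {"deltas": [[[0,0,8],[0,20,0],100],[[0,0,-10],[0,10,0],100],[[0,0,-10],[0,0,0],100],[[0,0,-10],[0,0,0],100],[[0,0,-10],[0,0,0],100],[[0,0,-10],[0,0,0],100],[[0,0,-10],[0,0,0],100],[[0,0,-10],[0,0,0],100],[[0,0,-5],[0,0,0],100],[[0,0,0],[0,0,0],100]]}}

```text
time_s: 31.45
tcp_pos: [0.4784, 0.2312, 0.2628]
ee_rot: [-0.011, -0.572, 0.82, 0.014]
contact_force: [-1.1, -0.4, -0.1]
gripper_width: 0.0851
```

Run:
```python
from h import *
st();snap('wrist','w13.png')
```

```text
t 31.45 p [0.4784 0.2312 0.2628] yaw 69.83 tilt [-0.0341  0.0102] F [-1.1 -0.4 -0.1] w 0.0851 j [ 0.28  0.24  0.03  1.39  0.02 -0.94]
```

View pics/w13.png

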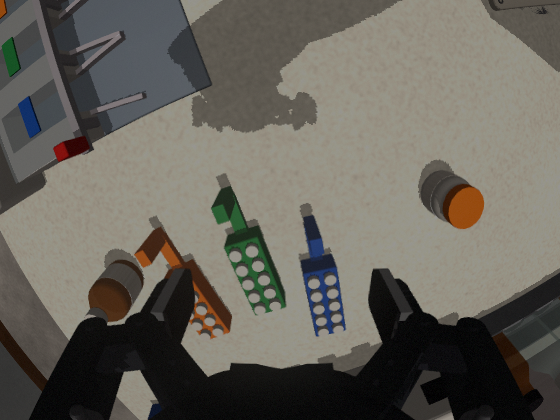

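```bash
cat >> h.py <<'E'
def carriers(W,pic,names=('blue','green','orange')):
    hsv=cv2.cvtColor(np.ascontiguousarray(pic),cv2.COLOR_RGB2HSV)
    rng={'blue':(100,130),'green':(45,85),'orange':(3,18)}
    out={}
    for n in names:
        rs=bot.cut_out('fresh_'+n,'wrist')
        if not rs: print(n,'none');continue
        reg=rs[0]['region']; w=W[reg]; w=w[~np.isnan(w[:,0])]
        h=w[(w[:,2]>.064)&(w[:,2]<.078)]; b=w[(w[:,2]>.03)&(w[:,2]<.052)]
        # block points away from handle
        hc=(np.percentile(h[:,:2],2,axis=0)+np.percentile(h[:,:2],98,axis=0))/2 if len(h)>5 else np.array([np.nan]*2)
        hr=cv2.minAreaRect((h[:,:2]*1000).astype(np.float32)) if len(h)>5 else None
        b=b[np.hypot(*(b[:,:2]-hc).T)>.045] if len(h)>5 else b
        top=b[b[:,2]>.034]
        br=cv2.minAreaRect((top[:,:2]*1000).astype(np.float32))
        bc=np.array(br[0])/1000; v=bc-np.array(hr[0])/1000 if hr is not None else bc-hc
        bx=cv2.boxPoints(br);e=max((bx[1]-bx[0],bx[2]-bx[1]),key=np.linalg.norm);e=e*np.sign(e@v);ya2=np.degrees(np.arctan2(e[1],e[0]))
        print(n,round(rs[0]['conf'],2),'handle',np.round(hr[0],1) if hr else None,np.round(hr[1],1) if hr else None,len(h),'block',np.round(br[0],1),np.round(br[1],1),'dist',round(np.linalg.norm(v)*1000,1),'yaw hb',round(float(np.degrees(np.arctan2(v[1],v[0]))),1),'yaw rect',round(float(ya2),1))
        out[n]=(np.array(hr[0])/1000 if hr else None,bc,ya2)
    return out
E
python3 - <<'E'
from h import *
p,r,o=pose();pic,d=bot.grab_frame('wrist');W=wcloud(d,p,r);carriers(W,pic)
E
```

```text
blue 0.77 handle [461.6 313.2] [20.3 13.8] 230 block [476.2 416.6] [108.9  44.6] dist 104.5 yaw hb 82.0 yaw rect 81.7
green 0.71 handle [542.6 241.3] [20.  13.5] 271 block [545.9 346. ] [110.9  43.8] dist 104.7 yaw hb 88.2 yaw rect 88.4
orange 0.89 handle [651.3 258.7] [14.5 20.7] 222 block [640.7 370.2] [44.2 95.7] dist 112.0 yaw hb 95.4 yaw rect 95.3
```

Run:
```python
from h import *
plan([.5426,.2413,.14],88.3,step=20)
```

```text
rotvec [  2.    0.2 -18.5] rows 7 from [0.4792 0.2307 0.2631]
[[0.3, 0.0, -2.6], [-4.6, -8.6, 17.3]]
[[0.3, 0.0, -2.6], [-4.2, -8.7, 17.3]]
[[0.3, 0.0, -2.6], [-3.8, -8.8, 17.4]]
[[0.3, 0.0, -2.6], [-3.4, -8.9, 17.4]]
[[0.3, 0.0, -2.6], [-3.0, -8.9, 17.5]]
[[0.3, 0.0, -2.6], [-2.6, -9.0, 17.5]]
[[0.3, 0.0, -2.6], [-2.2, -9.0, 17.5]]
```

Request:
{"op": "arm_command", "data": {"deltas": [[[0.3,0,-2.6],[-4,-8,16],100],[[0.3,0,-2.6],[-4,-9,17],100],[[0.3,0,-2.6],[-4,-9,17],100],[[0.3,0,-2.6],[-3,-9,17],100],[[0.3,0,-2.6],[-3,-9,17],100],[[0.3,0,-2.6],[-2,-8,14],100],[[0.2,0,-2.4],[-2,-4,8],100],[[0,0,0],[0,0,3],100],[[0,0,0],[0,0,0],100],[[0,0,0],[0,0,0],100]]}}

```text
time_s: 32.95
tcp_pos: [0.5386, 0.2402, 0.1502]
ee_rot: [0.002, -0.693, 0.721, 0.0]
contact_force: [-0.3, -0.1, 0.2]
gripper_width: 0.0852
```

Run:
```python
from h import *
st();snap('wrist','w14.png');plan([.5426,.2413,.053],88.3,step=15)
```

```text
t 32.95 p [0.5386 0.2402 0.1502] yaw 87.7 tilt [0.0027 0.0036] F [-0.3 -0.1  0.2] w 0.0852 j [ 0.28  0.37 -0.08  1.12  0.   -1.25]
rotvec [-0.2  0.2 -0.6] rows 7 from [0.5386 0.2402 0.1503]
[[-0.0, 0.0, -0.1], [-0.1, -0.5, 13.9]]
[[-0.0, 0.0, -0.1], [-0.1, -0.5, 13.9]]
[[-0.0, 0.0, -0.1], [-0.1, -0.5, 13.9]]
[[-0.0, 0.0, -0.1], [-0.1, -0.5, 13.9]]
[[-0.0, 0.0, -0.1], [-0.2, -0.6, 13.9]]
[[-0.0, 0.0, -0.1], [-0.2, -0.6, 13.9]]
[[-0.0, 0.0, -0.1], [-0.2, -0.6, 13.9]]
```

View pics/w14.png

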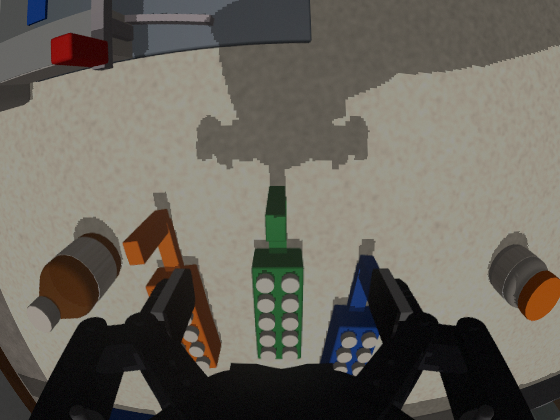

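Request:
{"op": "arm_command", "data": {"deltas": [[[0,0,-0.3],[-1,-2,12],100],[[0,0,-0.3],[0,-2,18],100],[[0,0,0],[0,0,18],100],[[0,0,0],[0,0,18],100],[[0,0,0],[0,0,12],100],[[0,0,0],[0,0,6],100],[[0,0,0],[0,0,3],100],[[0,0,0],[0,0,0],60],[[0,0,0],[0,0,0],30],[[0,0,0],[0,0,0],5]], "force": 30}}

```text
time_s: 34.25
tcp_pos: [0.5441, 0.2419, 0.0601]
ee_rot: [0.004, -0.697, 0.717, -0.0]
contact_force: [-0.5, 0.3, -1.0]
gripper_width: 0.0327
```

Request:
{"op": "arm_command", "data": {"deltas": [[[0,0,0],[0,0,0],5],[[0,0,0],[0,0,0],5],[[0,0,0],[0,0,0],5],[[0,0,0],[0,0,0],5],[[0,0,0],[0,0,0],5],[[0,0,0],[0,0,0],5],[[0,0,0],[0,0,0],5],[[0,0,0],[0,0,0],5],[[0,0,0],[0,0,0],5],[[0,0,0],[0,0,0],5]], "force": 90}}

```text
time_s: 35.5
tcp_pos: [0.5442, 0.2418, 0.0606]
ee_rot: [0.004, -0.697, 0.717, -0.001]
contact_force: [-0.1, -0.5, 1.1]
gripper_width: 0.0128
```

Run:
```python
from h import *
st();snap('wrist','w15.png')
```

```text
t 35.5 p [0.5442 0.2418 0.0606] yaw 88.33 tilt [0.0068 0.0047] F [-0.1 -0.5  1.1] w 0.0128 j [ 0.28  0.44 -0.2   0.91  0.   -1.27]
```

View pics/w15.png

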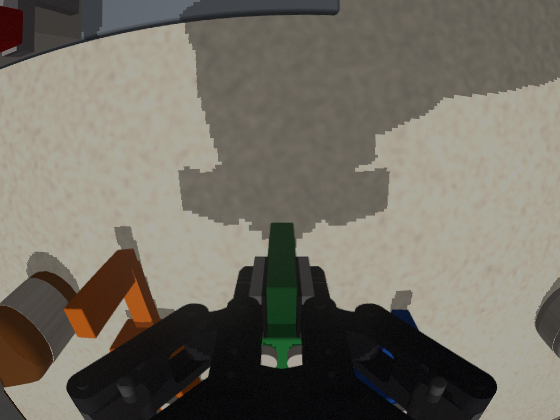

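Request:
{"op": "arm_command", "data": {"deltas": [[[0,0,0],[0,0,-10],5],[[0,0,0],[0,0,-22],5],[[0,0,0],[0,0,-25],5],[[0,0,0],[5,3,-25],5],[[0,0,0],[18,10,-12],5],[[0,0,0],[28,15,0],5],[[0,0,0],[32,17,0],5],[[0,0,0],[32,17,0],5],[[0,0,0],[32,17,0],5],[[0,0,0],[20,10,0],5]]}}

```text
time_s: 36.8
tcp_pos: [0.4417, 0.0693, 0.1567]
ee_rot: [0.001, -0.697, 0.717, -0.001]
contact_force: [0.6, -0.0, -1.8]
gripper_width: 0.0129
```

Run:
```python
from h import *
st();snap('wrist','w16.png');snap('side','s5.png');plan([.44,-.0348,.15],-.1,step=20)
```

```text
t 36.8 p [0.4417 0.0693 0.1567] yaw 88.41 tilt [0.0027 0.0011] F [ 0.6 -0.  -1.8] w 0.0129 j [-0.03  0.13 -0.39  1.05  0.   -1.58]
rotvec [-0.1  0.1 88.4] rows 10 from [0.4417 0.0691 0.1568]
[[-0.0, 0.0, 8.8], [10.4, -0.1, 0.7]]
[[-0.0, 0.0, 8.8], [10.2, -1.7, 0.7]]
[[-0.0, 0.0, 8.8], [9.9, -3.3, 0.7]]
[[-0.0, 0.0, 8.8], [9.2, -4.8, 0.7]]
[[-0.0, 0.0, 8.8], [8.4, -6.1, 0.7]]
[[-0.0, 0.0, 8.8], [7.4, -7.3, 0.7]]
[[-0.0, 0.0, 8.8], [6.1, -8.4, 0.7]]
[[-0.0, 0.0, 8.8], [4.8, -9.2, 0.7]]
[[-0.0, 0.0, 8.8], [3.3, -9.9, 0.7]]
[[-0.0, 0.0, 8.8], [1.7, -10.2, 0.7]]
```

View pics/s5.png

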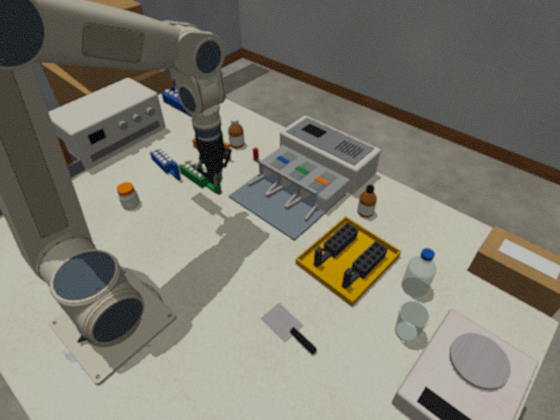

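Request:
{"op": "arm_command", "data": {"deltas": [[[0,0,6],[9,0,0],5],[[0,0,9],[11,-2,0],5],[[0,0,9],[10,-3,0],5],[[0,0,9],[9,-5,1],5],[[0,0,9],[8,-6,1],5],[[0,0,9],[7,-7,1],5],[[0,0,9],[6,-8,1],5],[[0,0,9],[5,-9,1],5],[[0,0,8],[3,-8,1],5],[[0,0,5],[2,-6,1],5]]}}

```text
time_s: 38.15
tcp_pos: [0.4354, -0.029, 0.1481]
ee_rot: [-0.0, -0.031, 1.0, 0.001]
contact_force: [-0.2, -0.1, -2.6]
gripper_width: 0.0124
```

Run:
```python
from h import *
st();snap('wrist','w17.png');plan([.44,-.0348,.15],-.1,step=20)
```

```text
t 38.15 p [ 0.4354 -0.029   0.1481] yaw 3.6 tilt [-0.0009  0.0022] F [-0.2 -0.1 -2.6] w 0.0124 j [-0.26  0.13 -0.42  1.03  0.   -0.32]
rotvec [ 0.1 -0.1  3.5] rows 1 from [ 0.4352 -0.0294  0.1479]
[[0.1, -0.1, 3.5], [-4.4, -5.6, -2.1]]
```

View pics/w17.png

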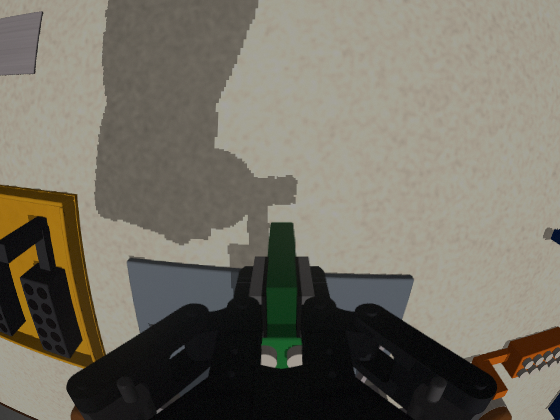

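Request:
{"op": "arm_command", "data": {"deltas": [[[0,0,2],[-2,-3,5],5],[[0,0,1.3],[-2,-2,12],5],[[0,0,0],[0,0,16],5],[[0,0,0],[0,0,16],5],[[0,0,0],[0,0,12],5],[[0,0,0],[0,0,6],5],[[0,0,0],[0,0,3],5],[[0,0,0],[0,0,0],5],[[0,0,0],[0,0,0],5],[[0,0,0],[0,0,0],5]]}}

```text
time_s: 39.45
tcp_pos: [0.4396, -0.0335, 0.0733]
ee_rot: [-0.001, -0.001, 1.0, 0.001]
contact_force: [-0.3, -0.8, -2.7]
gripper_width: 0.0127
```

Run:
```python
from h import *
st();plan([.44,-.0348,.072],-.1,step=20)
```

```text
t 39.45 p [ 0.4396 -0.0335  0.0733] yaw 0.14 tilt [-0.0015  0.0026] F [-0.3 -0.8 -2.7] w 0.0127 j [-0.27  0.21 -0.54  0.83  0.   -0.27]
rotvec [ 0.2 -0.1  0.2] rows 1 from [ 0.4396 -0.0335  0.0733]
[[0.2, -0.1, 0.2], [-0.4, -1.3, 1.3]]
```

Request:
{"op": "arm_command", "data": {"deltas": [[[0,0,0.2],[-8,-1,0.5],5],[[0,0,0],[-15,-0.3,0],5],[[0,0,0],[-18,0,0],5],[[0,0,0],[-18,0,0],5],[[0,0,0],[-18,0,0],5],[[0,0,0],[-18,0,0],5],[[0,0,0],[-18,0,0],5],[[0,0,0],[-14,0,0],5],[[0,0,0],[-8,0,0],5],[[0,0,0],[0,0,0],5]]}}

```text
time_s: 40.7
tcp_pos: [0.5879, -0.0353, 0.0719]
ee_rot: [0.001, 0.001, 1.0, 0.001]
contact_force: [-1.5, 0.2, -2.2]
gripper_width: 0.0125
```

Run:
```python
from h import *
st();snap('wrist','w18.png')
```

```text
t 40.7 p [ 0.5879 -0.0353  0.0719] yaw -0.08 tilt [0.002  0.0022] F [-1.5  0.2 -2.2] w 0.0125 j [-0.2   0.43 -0.2   0.94  0.   -0.2 ]
```

View pics/w18.png

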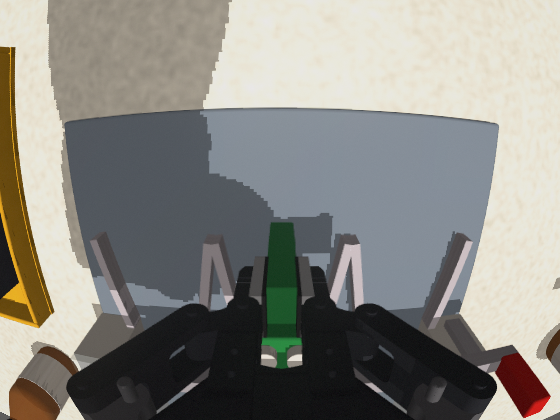

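Request:
{"op": "arm_command", "data": {"deltas": [[[0,0,0],[-6,0,0],5],[[0,0,0],[-6,0,0],5],[[0,0,0],[-5,0,0],5],[[0,0,0],[-4,0,0],5],[[0,0,0],[-3,0,0],5],[[0,0,0],[-3,0,0],5],[[0,0,0],[-3,0,0],5],[[0,0,0],[-2,0,0],5],[[0,0,0],[-2,0,0],5],[[0,0,0],[0,0,0],5]]}}

```text
time_s: 42.0
tcp_pos: [0.6139, -0.0347, 0.0723]
ee_rot: [-0.008, 0.001, 1.0, 0.001]
contact_force: [0.1, -0.6, 2.2]
gripper_width: 0.0126
```

Run:
```python
from h import *
st()
```

```text
t 42.0 p [ 0.6139 -0.0347  0.0723] yaw -0.17 tilt [-0.015   0.0023] F [ 0.1 -0.6  2.2] w 0.0126 j [-0.19  0.48 -0.12  0.99 -0.   -0.19]
```

Request:
{"op": "arm_command", "data": {"deltas": [[[0,0,0],[0,0,1],5],[[0,0,0],[0,0,1],5],[[0,0,0],[-3,0,0],5],[[0,0,0],[-4,0,0],5],[[0,0,0],[-4,0,0],5],[[0,0,0],[-4,0,0],5],[[0,0,0],[-4,0,0],5],[[0,0,0],[-4,0,0],5],[[0,0,0],[-4,0,0],5],[[0,0,0],[-4,0,0],5]]}}

```text
time_s: 43.25
tcp_pos: [0.6143, -0.0337, 0.0704]
ee_rot: [-0.036, 0.003, 0.999, 0.0]
contact_force: [-17.7, -2.4, 11.6]
gripper_width: 0.0125
```

Run:
```python
from h import *
st()
```

```text
t 43.25 p [ 0.6143 -0.0337  0.0704] yaw -0.32 tilt [-0.0729  0.0009] F [-17.7  -2.4  11.6] w 0.0125 j [-0.19  0.51 -0.06  1.07 -0.01 -0.18]
```

Run:
```python
from h import *
p,r,o=pose();plan([p[0],p[1],p[2]],-.1,step=20)
```

```text
rotvec [ 0.  -4.2 -0.2] rows 1 from [ 0.6143 -0.0337  0.0704]
[[0.0, -4.2, -0.2], [0.0, 0.0, 0.0]]
```

Request:
{"op": "arm_command", "data": {"deltas": [[[0,0,0],[0,0,0],5],[[0,0,0],[0,0,0],5],[[0,0,0],[0,0,0],30],[[0,0,0],[0,0,0],60],[[0,0,0],[0,0,0],60],[[0,-2,0],[0,0,-3],60],[[0,-2,0],[0,0,-10],60],[[0,0,0],[0,0,-20],70],[[0,0,0],[0,0,-30],100],[[0,0,0],[0,0,-30],100]]}}

```text
time_s: 44.5
tcp_pos: [0.6146, -0.0335, 0.1652]
ee_rot: [-0.0, 0.003, 1.0, 0.001]
contact_force: [0.2, 0.1, 0.8]
gripper_width: 0.0858
```

Run:
```python
from h import *
st();p,r,o=pose();pic,d=snap('wrist','w19.png');W=wcloud(d,p,r);m=(W[:,:,2]>.079)&(W[:,:,2]<.085)&(abs(W[:,:,1]+.035)<.02)&(W[:,:,0]>.58)&(W[:,:,0]<.645)
print(cv2.minAreaRect((W[m][:,:2]*1000).astype(np.float32)),m.sum())
P,d=snap('side','s6.png')
plan([.46,.2,.25],60,step=45)
```

```text
t 44.5 p [ 0.6146 -0.0335  0.1652] yaw -0.31 tilt [-0.0005  0.0014] F [0.2 0.1 0.8] w 0.0858 j [-0.19  0.4   0.02  1.19  0.   -0.19]
((613.0092163085938, -33.234657287597656), (13.710686683654785, 19.82288932800293), 89.01429748535156) 566
rotvec [ -0.1   0.3 -60.3] rows 7 from [ 0.6161 -0.0338  0.1678]
[[-0.0, 0.0, -8.6], [22.4, 33.3, -11.8]]
[[-0.0, 0.0, -8.6], [17.2, 36.3, -11.8]]
[[-0.0, 0.0, -8.6], [11.6, 38.4, -11.8]]
[[-0.0, 0.0, -8.6], [5.7, 39.7, -11.8]]
[[-0.0, 0.0, -8.6], [-0.3, 40.2, -11.8]]
[[-0.0, 0.0, -8.6], [-6.3, 39.7, -11.8]]
[[-0.0, 0.0, -8.6], [-12.2, 38.3, -11.7]]
```

View pics/w19.png

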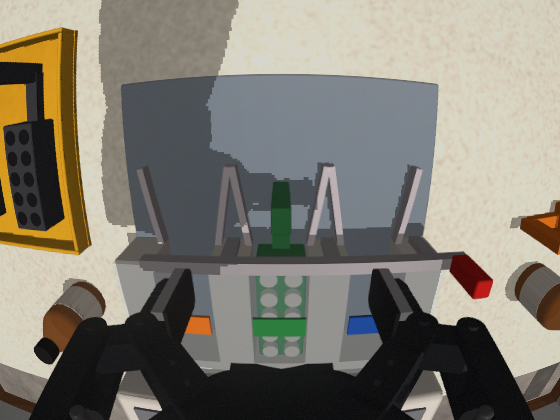

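Request:
{"op": "arm_command", "data": {"deltas": [[[0,0,-8],[12,22,-12],100],[[0,0,-9],[18,40,-12],100],[[0,0,-9],[12,42,-12],100],[[0,0,-9],[6,42,-12],100],[[0,0,-9],[0,42,-8],100],[[0,0,-9],[-7,42,0],100],[[0,0,-9],[-14,40,0],100],[[0,0,-9],[-18,30,0],100],[[0,0,-8],[-16,15,0],100],[[0,0,-3],[-8,5,0],100]]}}

```text
time_s: 45.85
tcp_pos: [0.4197, 0.2658, 0.2225]
ee_rot: [0.004, -0.671, 0.742, -0.002]
contact_force: [0.5, -0.2, 0.2]
gripper_width: 0.0856
```

Run:
```python
from h import *
st()
p,r,o=pose();pic,d=snap('wrist','w20.png');W=wcloud(d,p,r);c=carriers(W,pic,('blue','orange'))
h,b,y=c['blue'];plan([h[0],h[1],.15],y,step=25)
```

```text
t 45.85 p [0.4197 0.2658 0.2225] yaw 84.23 tilt [0.0095 0.0027] F [ 0.5 -0.2  0.2] w 0.0856 j [ 0.4   0.17 -0.16  1.23 -0.   -1.07]
blue 0.84 handle [460.7 313.4] [20.3 13.9] 333 block [475.8 416.9] [110.  44.] dist 104.6 yaw hb 81.7 yaw rect 82.0
orange 0.55 handle [651.2 258.9] [14.7 20.4] 252 block [641.2 362.7] [ 45.3 109.7] dist 104.2 yaw hb 95.5 yaw rect 95.4
rotvec [-0.5  0.2  1.9] rows 4 from [0.4206 0.2649 0.2225]
[[-0.1, 0.0, 0.5], [-13.0, -8.5, 18.2]]
[[-0.1, 0.0, 0.5], [-13.1, -8.5, 18.2]]
[[-0.1, 0.0, 0.5], [-13.2, -8.4, 18.2]]
[[-0.1, 0.0, 0.5], [-13.3, -8.3, 18.2]]
```

View pics/w20.png

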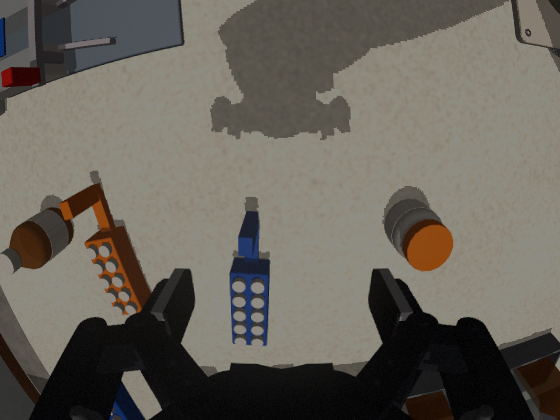

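Request:
{"op": "arm_command", "data": {"deltas": [[[0,0,0.5],[-13,-8,16],100],[[0,0,0.5],[-13,-8,18],100],[[-0.3,0,0.5],[-12,-8,18],100],[[-0.2,0,0.5],[-6,-5,12],100],[[0,0,0],[-3,-3,5],100],[[0,0,0],[0,0,2],100],[[0,0,0],[0,0,0],100],[[0,0,0],[0,0,0],100],[[0,0,0],[0,0,0],100],[[0,0,0],[0,0,0],100]]}}

```text
time_s: 47.25
tcp_pos: [0.4631, 0.3084, 0.1457]
ee_rot: [0.001, -0.651, 0.759, 0.001]
contact_force: [0.8, -0.5, 0.3]
gripper_width: 0.0856
```

Run:
```python
from h import *
st();plan([.461,.3134,.053],81.9,step=15)
```

```text
t 47.25 p [0.4631 0.3084 0.1457] yaw 81.28 tilt [0.     0.0027] F [ 0.8 -0.5  0.3] w 0.0856 j [ 0.44  0.32 -0.17  1.09  0.   -0.98]
rotvec [ 0.   0.2 -0.6] rows 7 from [0.4631 0.3084 0.1457]
[[0.0, 0.0, -0.1], [-0.6, 0.4, 13.2]]
[[0.0, 0.0, -0.1], [-0.6, 0.4, 13.2]]
[[0.0, 0.0, -0.1], [-0.6, 0.4, 13.2]]
[[0.0, 0.0, -0.1], [-0.6, 0.4, 13.2]]
[[0.0, 0.0, -0.1], [-0.6, 0.4, 13.2]]
[[0.0, 0.0, -0.1], [-0.7, 0.4, 13.2]]
[[0.0, 0.0, -0.1], [-0.7, 0.4, 13.2]]
```

Request:
{"op": "arm_command", "data": {"deltas": [[[0,0,-0.3],[-2,1,12],100],[[0,0,-0.3],[-2,1,18],100],[[0,0,0],[-1,1,18],100],[[0,0,0],[0,0,18],100],[[0,0,0],[0,0,12],100],[[0,0,0],[0,0,6],100],[[0,0,0],[0,0,4],100],[[0,0,0],[0,0,2],60],[[0,0,0],[0,0,0],30],[[0,0,0],[0,0,0],5]], "force": 30}}

```text
time_s: 48.5
tcp_pos: [0.4606, 0.3148, 0.0512]
ee_rot: [0.002, -0.656, 0.755, 0.001]
contact_force: [0.3, 0.3, -0.4]
gripper_width: 0.0322
```

Request:
{"op": "arm_command", "data": {"deltas": [[[0,0,0],[0,0,0],5],[[0,0,0],[0,0,0],5],[[0,0,0],[0,0,0],5],[[0,0,0],[0,0,0],5],[[0,0,0],[0,0,0],5],[[0,0,0],[0,0,0],5],[[0,0,0],[0,0,0],5],[[0,0,0],[0,0,0],5],[[0,0,0],[0,0,0],5],[[0,0,0],[0,0,0],5]], "force": 90}}

```text
time_s: 49.75
tcp_pos: [0.4609, 0.3148, 0.0517]
ee_rot: [0.002, -0.656, 0.755, 0.001]
contact_force: [0.5, 0.8, -0.7]
gripper_width: 0.013
```

Run:
```python
from h import *
st();snap('wrist','w21.png');plan([.44,.05,.16],81)
```

```text
t 49.75 p [0.4609 0.3148 0.0517] yaw 81.97 tilt [0.0022 0.0038] F [ 0.5  0.8 -0.7] w 0.013 j [ 0.45  0.4  -0.31  0.86  0.   -0.98]
rotvec [-0.1  0.2  1. ] rows 8 from [0.4609 0.3148 0.0516]
[[-0.0, 0.0, 0.1], [33.1, -2.1, -13.7]]
[[-0.0, 0.0, 0.1], [33.1, -2.1, -13.7]]
[[-0.0, 0.0, 0.1], [33.1, -2.2, -13.6]]
[[-0.0, 0.0, 0.1], [33.1, -2.3, -13.6]]
[[-0.0, 0.0, 0.1], [33.1, -2.3, -13.6]]
[[-0.0, 0.0, 0.1], [33.1, -2.4, -13.6]]
[[-0.0, 0.0, 0.1], [33.1, -2.5, -13.6]]
[[-0.0, 0.0, 0.1], [33.1, -2.5, -13.6]]
```

View pics/w21.png

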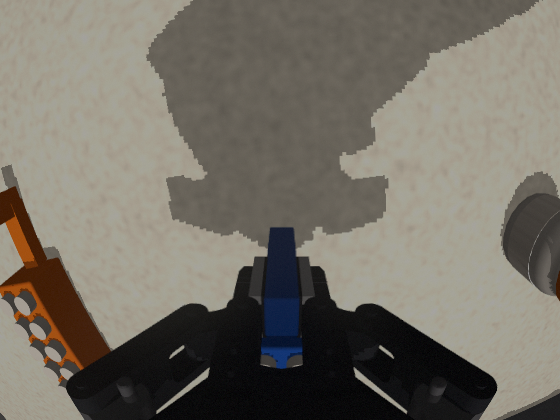

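Request:
{"op": "arm_command", "data": {"deltas": [[[0,0,0],[0,0,-10],5],[[0,0,0],[0,0,-22],5],[[0,0,0],[0,0,-25],5],[[0,0,0],[5,0,-25],5],[[0,0,0],[18,-1,-12],5],[[0,0,0],[28,-2,0],5],[[0,0,0],[35,-2,0],5],[[0,0,0],[38,-2,0],5],[[0,0,0],[36,-2,0],5],[[0,0,1],[22,-1,0],5]]}}

```text
time_s: 51.05
tcp_pos: [0.4419, 0.1243, 0.1496]
ee_rot: [0.0, -0.65, 0.76, 0.0]
contact_force: [0.2, 0.3, -1.6]
gripper_width: 0.0129
```

Run:
```python
from h import *
st();plan([.44,.049,.145],-.1,step=20)
```

```text
t 51.05 p [0.4419 0.1243 0.1496] yaw 81.09 tilt [0.0003 0.0012] F [ 0.2  0.3 -1.6] w 0.0129 j [ 0.09  0.16 -0.37  1.04  0.   -1.32]
rotvec [ 0.   0.1 81.2] rows 9 from [0.4419 0.1243 0.1496]
[[0.0, 0.0, 9.0], [8.3, -1.1, 0.5]]
[[0.0, 0.0, 9.0], [8.0, -2.4, 0.5]]
[[0.0, 0.0, 9.0], [7.6, -3.6, 0.5]]
[[0.0, 0.0, 9.0], [6.9, -4.7, 0.5]]
[[0.0, 0.0, 9.0], [6.1, -5.8, 0.5]]
[[0.0, 0.0, 9.0], [5.1, -6.6, 0.5]]
[[0.0, 0.0, 9.0], [4.0, -7.4, 0.5]]
[[0.0, 0.0, 9.0], [2.8, -7.9, 0.5]]
[[0.0, 0.0, 9.0], [1.5, -8.2, 0.5]]
```

Request:
{"op": "arm_command", "data": {"deltas": [[[0,0,6],[5,-1,0],5],[[0,0,9],[8,-2,0],5],[[0,0,9],[8,-3,0],5],[[0,0,9],[7,-4,0],5],[[0,0,9],[6,-6,0],5],[[0,0,9],[5,-7,0],5],[[0,0,9],[4,-7,0],5],[[0,0,9],[3,-8,0],5],[[0,0,7],[2,-7,0],5],[[0,0,3],[0,-4,0],5]]}}

```text
time_s: 52.3
tcp_pos: [0.4319, 0.0383, 0.1485]
ee_rot: [-0.003, 0.008, 1.0, -0.0]
contact_force: [0.2, 0.8, -2.3]
gripper_width: 0.013
```

Run:
```python
from h import *
st();plan([.44,.049,.145],-.1,step=20)
```

```text
t 52.3 p [0.4319 0.0383 0.1485] yaw -0.97 tilt [-0.0061 -0.0006] F [ 0.2  0.8 -2.3] w 0.013 j [-0.1   0.12 -0.42  1.03 -0.   -0.09]
rotvec [-0.  -0.4 -0.9] rows 1 from [0.4319 0.0383 0.1485]
[[-0.0, -0.4, -0.9], [-7.9, 10.8, 3.4]]
```

Request:
{"op": "arm_command", "data": {"deltas": [[[0,-0.2,-0.5],[-3,5,5],5],[[0,-0.2,-0.4],[-4,4,12],5],[[0,0,0],[-1,2,18],5],[[0,0,0],[0,0,18],5],[[0,0,0],[0,0,14],5],[[0,0,0],[0,0,8],5],[[0,0,0],[0,0,4],5],[[0,0,0],[0,0,1.5],5],[[0,0,0],[0,0,0],5],[[0,0,0],[0,0,0],5]]}}

```text
time_s: 53.55
tcp_pos: [0.4389, 0.0506, 0.0623]
ee_rot: [0.0, -0.004, 1.0, -0.0]
contact_force: [-1.1, -0.9, -1.8]
gripper_width: 0.0128
```

Run:
```python
from h import *
st();plan([.44,.0495,.063],-.1,step=20)
```

```text
t 53.55 p [0.4389 0.0506 0.0623] yaw 0.5 tilt [ 0.0002 -0.0003] F [-1.1 -0.9 -1.8] w 0.0128 j [-0.08  0.22 -0.55  0.79 -0.   -0.08]
rotvec [-0.   0.   0.6] rows 1 from [0.4389 0.0506 0.0623]
[[-0.0, 0.0, 0.6], [-1.1, -1.1, -0.7]]
```

Request:
{"op": "arm_command", "data": {"deltas": [[[0,0,0.3],[-8,-1,-0.5],5],[[0,0,0.2],[-15,-0.4,0],5],[[0,0,0],[-18,0,0],5],[[0,0,0],[-18,0,0],5],[[0,0,0],[-18,0,0],5],[[0,0,0],[-18,0,0],5],[[0,0,0],[-18,0,0],5],[[0,0,0],[-14,0,0],5],[[0,0,0],[-8,0,0],5],[[0,0,0],[-3,0,0],5]]}}

```text
time_s: 54.8
tcp_pos: [0.5907, 0.0484, 0.0621]
ee_rot: [0.002, 0.001, 1.0, -0.0]
contact_force: [-0.4, 0.3, -2.0]
gripper_width: 0.0131
```

Run:
```python
from h import *
st()
```

```text
t 54.8 p [0.5907 0.0484 0.0621] yaw -0.15 tilt [ 0.0041 -0.0001] F [-0.4  0.3 -2. ] w 0.0131 j [-0.06  0.44 -0.21  0.92  0.   -0.06]
```

Request:
{"op": "arm_command", "data": {"deltas": [[[0,0,0],[-6,0,0],5],[[0,0,0],[-6,0,0],5],[[0,0,0],[-5,0,0],5],[[0,0,0],[-4,0,0],5],[[0,0,0],[-3,0,0],5],[[0,0,0],[-3,0,0],5],[[0,0,0],[-3,0,0],5],[[0,0,0],[-3,0,0],5],[[0,0,0],[-3,0,0],5],[[0,0,0],[-3,0,0],5]]}}

```text
time_s: 56.05
tcp_pos: [0.6151, 0.0487, 0.0619]
ee_rot: [-0.013, 0.001, 1.0, -0.001]
contact_force: [-17.1, -1.0, 9.2]
gripper_width: 0.013
```

Run:
```python
from h import *
st()
```

```text
t 56.05 p [0.6151 0.0487 0.0619] yaw -0.16 tilt [-0.0262 -0.0013] F [-17.1  -1.    9.2] w 0.013 j [-0.06  0.49 -0.11  0.99 -0.   -0.05]
```

Home (17 N push, stopped at 0.615). Release and go up.

Request:
{"op": "arm_command", "data": {"deltas": [[[0,0,0],[0,0,0],5],[[0,0,0],[0,0,0],5],[[0,0,0],[0,0,0],30],[[0,0,0],[0,0,0],60],[[0,0,0],[0,0,0],60],[[0,-0.8,0],[0,0,-5],60],[[0,-0.7,0],[0,0,-15],60],[[0,0,0],[0,0,-25],70],[[0,0,0],[0,0,-35],100],[[0,0,0],[0,0,-35],100]]}}

```text
time_s: 57.3
tcp_pos: [0.6142, 0.049, 0.1822]
ee_rot: [0.001, 0.001, 1.0, -0.001]
contact_force: [0.7, -0.1, -0.0]
gripper_width: 0.0856
```

Run:
```python
from h import *
st();p,r,o=pose();pic,d=snap('wrist','w22.png');W=wcloud(d,p,r);
for y in (.049,-.035):
    m=(W[:,:,2]>.079)&(W[:,:,2]<.085)&(abs(W[:,:,1]-y)<.02)&(W[:,:,0]>.58)&(W[:,:,0]<.645)
    print(cv2.minAreaRect((W[m][:,:2]*1000).astype(np.float32)),m.sum())
```

```text
t 57.3 p [0.6142 0.049  0.1822] yaw -0.15 tilt [ 0.0018 -0.0013] F [ 0.7 -0.1 -0. ] w 0.0856 j [-0.06  0.4   0.05  1.22 -0.   -0.05]
((612.958740234375, 49.0629997253418), (13.44414234161377, 19.8725528717041), 89.27640533447266) 489
((612.7139282226562, -33.49468231201172), (14.59640884399414, 19.825607299804688), 89.84069061279297) 444
```

View pics/w22.png

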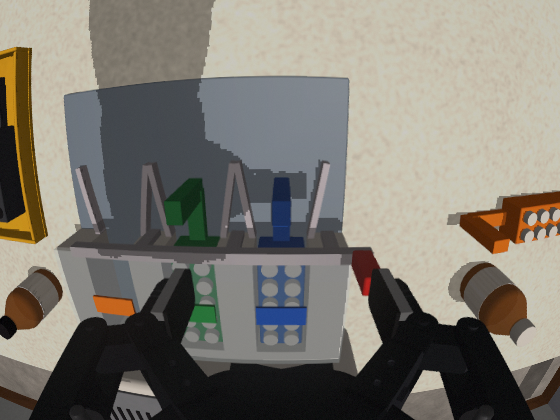

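Request:
{"op": "arm_command", "data": {"deltas": [[[0,0,-7],[4,8,-12],50],[[0,0,-9],[2,15,-12],50],[[0,0,-9],[2,18,-12],50],[[0,0,-9],[-2,20,-12],50],[[0,0,-9],[-6,18,-6],50],[[0,0,-9],[-10,16,0],50],[[0,0,-9],[-12,13,0],50],[[0,0,-9],[-14,8,0],50],[[0,0,-9],[-12,4,0],50],[[0,0,-6],[-5,0,0],50]]}}

```text
time_s: 58.6
tcp_pos: [0.579, 0.1992, 0.2559]
ee_rot: [0.01, -0.692, 0.722, -0.01]
contact_force: [0.2, -1.1, 1.3]
gripper_width: 0.0427
```

Run:
```python
from h import *
st()
p,r,o=pose();pic,d=snap('wrist','w23.png');W=wcloud(d,p,r);c=carriers(W,pic,('orange',))
x=bot.cut_out('amber_bottle','wrist')[:2]
for q in x:
    w=W[q['region']];w=w[~np.isnan(w[:,0])];print(round(q['conf'],2),q['at'],np.round(np.percentile(w,[2,50,98],axis=0),3).tolist())
h,b,y=c['orange'];plan([h[0],h[1],.15],y,step=25)
```

```text
t 58.6 p [0.579  0.1992 0.2559] yaw 87.59 tilt [0.0287 0.0002] F [ 0.2 -1.1  1.3] w 0.0427 j [ 0.2   0.35  0.16  1.36 -0.01 -1.33]
orange 0.56 handle [652.3 258.8] [13.8 20.4] 256 block [642.1 362.6] [ 43.7 109.2] dist 104.3 yaw hb 95.6 yaw rect 95.1
0.7 [160.6, 263.9] [[0.709, 0.27, 0.004], [0.727, 0.287, 0.075], [0.757, 0.318, 0.115]]
rotvec [-1.6 -0.  -7.9] rows 6 from [0.5791 0.1986 0.2556]
[[-0.3, -0.0, -1.3], [-10.6, -11.2, 17.9]]
[[-0.3, -0.0, -1.3], [-10.3, -11.5, 17.9]]
[[-0.3, -0.0, -1.3], [-10.0, -11.8, 17.8]]
[[-0.3, -0.0, -1.3], [-9.8, -12.2, 17.8]]
[[-0.3, -0.0, -1.3], [-9.5, -12.5, 17.7]]
[[-0.3, -0.0, -1.3], [-9.2, -12.8, 17.7]]
```

View pics/w23.png

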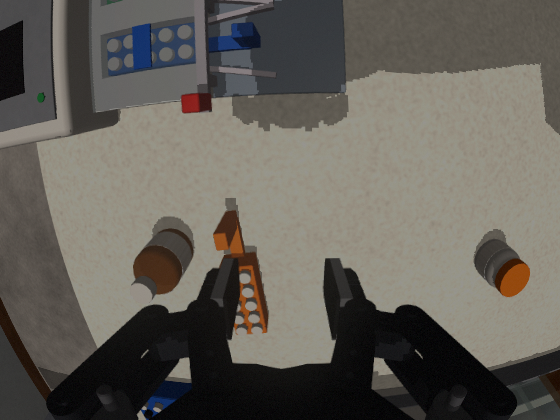

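Request:
{"op": "arm_command", "data": {"deltas": [[[-0.4,0,-1.3],[-9,-10,12],50],[[-0.4,0,-1.3],[-10,-11,17],50],[[-0.4,0,-1.3],[-10,-12,17],50],[[-0.4,0,-1.3],[-10,-12,17],50],[[0,0,-1.3],[-8,-12,17],50],[[0,0,-1],[-4,-8,10],50],[[0,0,0],[-2,-4,5],50],[[0,0,0],[0,0,0],50],[[0,0,0],[0,0,0],50],[[0,0,0],[0,0,0],50]]}}

```text
time_s: 60.0
tcp_pos: [0.6539, 0.2552, 0.1527]
ee_rot: [0.001, 0.736, -0.676, -0.001]
contact_force: [0.3, 0.0, -0.0]
gripper_width: 0.0428
```

Run:
```python
from h import *
st();snap('wrist','w24.png');plan([.652,.256,.060],95.4,step=15)
```

```text
t 60.0 p [0.6539 0.2552 0.1527] yaw 94.86 tilt [-0.0037 -0.0006] F [ 0.3  0.  -0. ] w 0.0428 j [ 0.25  0.56  0.25  1.27  0.   -1.4 ]
rotvec [ 0.2 -0.  -0.5] rows 7 from [0.654  0.2552 0.1528]
[[0.0, -0.0, -0.1], [-0.1, 0.2, 13.3]]
[[0.0, -0.0, -0.1], [-0.1, 0.2, 13.3]]
[[0.0, -0.0, -0.1], [-0.1, 0.2, 13.3]]
[[0.0, -0.0, -0.1], [-0.1, 0.2, 13.3]]
[[0.0, -0.0, -0.1], [-0.1, 0.2, 13.3]]
[[0.0, -0.0, -0.1], [-0.1, 0.3, 13.3]]
[[0.0, -0.0, -0.1], [-0.1, 0.3, 13.3]]
```

View pics/w24.png

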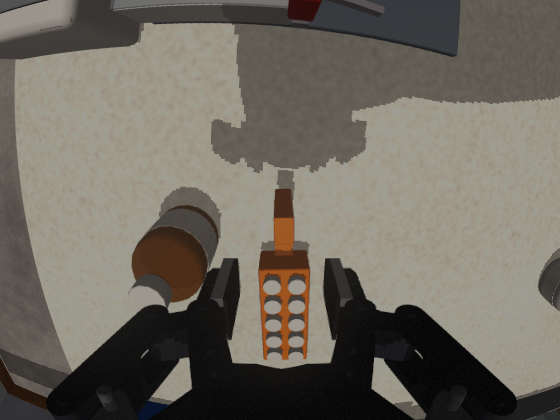

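Request:
{"op": "arm_command", "data": {"deltas": [[[0,0,-0.3],[0,1,10],50],[[0,0,-0.2],[0,1,16],50],[[0,0,0],[0,0,16],50],[[0,0,0],[0,0,16],50],[[0,0,0],[0,0,14],50],[[0,0,0],[0,0,8],50],[[0,0,0],[0,0,4],50],[[0,0,0],[0,0,1],50],[[0,0,0],[0,0,0],30],[[0,0,0],[0,0,0],5]], "force": 30}}

```text
time_s: 61.3
tcp_pos: [0.6518, 0.2548, 0.064]
ee_rot: [0.0, 0.74, -0.673, -0.0]
contact_force: [-0.9, 0.5, -1.8]
gripper_width: 0.0135
```

Request:
{"op": "arm_command", "data": {"deltas": [[[0,0,0],[0,0,0],5],[[0,0,0],[0,0,0],5],[[0,0,0],[0,0,0],5],[[0,0,0],[0,0,0],5],[[0,0,0],[0,0,0],5],[[0,0,0],[0,0,0],5],[[0,0,0],[0,0,0],5],[[0,0,0],[0,0,0],5],[[0,0,0],[0,0,0],5],[[0,0,0],[0,0,0],5]], "force": 100}}

```text
time_s: 62.55
tcp_pos: [0.6518, 0.2548, 0.0643]
ee_rot: [0.0, 0.74, -0.673, -0.0]
contact_force: [0.7, 0.4, -1.1]
gripper_width: 0.0121
```

Run:
```python
from h import *
st();snap('wrist','w25.png')
```

```text
t 62.55 p [0.6518 0.2548 0.0643] yaw 95.39 tilt [-0.0009 -0.    ] F [ 0.7  0.4 -1.1] w 0.0121 j [ 0.25  0.6   0.1   1.07  0.   -1.41]
```

View pics/w25.png

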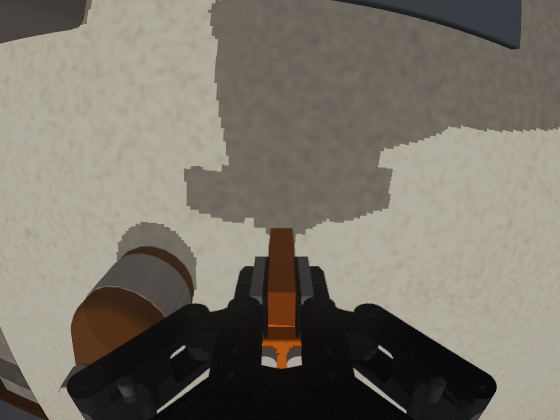

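Request:
{"op": "arm_command", "data": {"deltas": [[[0,0,0],[0,0,-10],5],[[0,0,0],[0,0,-22],5],[[0,0,0],[0,0,-25],5],[[0,0,0],[3,5,-25],5],[[0,0,0],[12,14,-12],5],[[0,0,0],[20,24,0],5],[[0,0,0],[25,30,0],5],[[0,0,0],[28,32,0],5],[[0,0,0],[28,32,0],5],[[0,0,0],[28,30,0],5]]}}

```text
time_s: 63.85
tcp_pos: [0.491, 0.0897, 0.1625]
ee_rot: [0.001, 0.74, -0.672, 0.0]
contact_force: [0.4, -0.1, -0.6]
gripper_width: 0.012
```

Request:
{"op": "arm_command", "data": {"deltas": [[[0,0,1],[28,10,0],5],[[0,0,4],[32,4,0],5],[[0,0,6],[32,2,0],5],[[0,0,8],[32,0,0],5],[[0,0,9],[20,-2,0],5],[[0,0,9],[10,-2,0],5],[[0,0,9],[5,-2,0],5],[[0,0,9],[0,-2,0],5],[[0,0,9],[0,0,0],5],[[0,0,6],[0,0,0],5]]}}

```text
time_s: 65.1
tcp_pos: [0.4571, -0.0804, 0.1631]
ee_rot: [-0.002, -0.198, 0.98, -0.002]
contact_force: [0.2, 0.0, -1.4]
gripper_width: 0.0123
```

Run:
```python
from h import *
st();snap('side','s7.png');plan([.44,-.119,.155],-.1,step=20)
```

```text
t 65.1 p [ 0.4571 -0.0804  0.1631] yaw 22.84 tilt [-0.0039 -0.0039] F [ 0.2  0.  -1.4] w 0.0123 j [-0.35  0.16 -0.34  1.08 -0.01 -0.75]
rotvec [-0.2 -0.3 22.7] rows 3 from [ 0.457  -0.0804  0.1631]
[[-0.1, -0.1, 7.6], [10.2, -9.7, 2.8]]
[[-0.1, -0.1, 7.6], [8.8, -11.0, 2.8]]
[[-0.1, -0.1, 7.6], [7.3, -12.0, 2.7]]
```

View pics/s7.png

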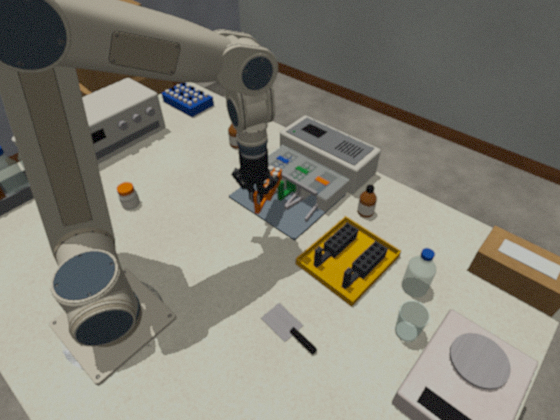

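Request:
{"op": "arm_command", "data": {"deltas": [[[0,0,5],[8,-7,0],5],[[0,0,7],[8,-9,0],5],[[0,0,6],[5,-10,0],5],[[0,0,3],[2,-6,0],5],[[0,0,0.5],[0,-3,0],5],[[0,0,0],[0,0,0],5],[[0,0,0],[0,0,10],5],[[0,0,0],[0,0,15],5],[[0,0,0],[0,0,10],5],[[0,0,0],[0,0,5],5]]}}

```text
time_s: 66.4
tcp_pos: [0.4365, -0.1204, 0.1204]
ee_rot: [-0.003, -0.011, 1.0, -0.002]
contact_force: [-0.5, -0.1, -1.2]
gripper_width: 0.0121
```

Run:
```python
from h import *
st();plan([.44,-.119,.0760],-.1,step=15)
```

```text
t 66.4 p [ 0.4365 -0.1204  0.1204] yaw 1.23 tilt [-0.0059 -0.0031] F [-0.5 -0.1 -1.2] w 0.0121 j [-0.45  0.18 -0.43  0.96 -0.01 -0.47]
rotvec [-0.2 -0.3  1.3] rows 3 from [ 0.4365 -0.1204  0.1204]
[[-0.1, -0.1, 0.4], [-1.3, 0.5, 14.8]]
[[-0.1, -0.1, 0.4], [-1.2, 0.5, 14.8]]
[[-0.1, -0.1, 0.4], [-1.2, 0.5, 14.8]]
```

Request:
{"op": "arm_command", "data": {"deltas": [[[-0.1,-0.2,0.6],[-1,1,8],5],[[-0.1,-0.1,0.5],[0,0.5,14],5],[[0,0,0],[0,0,12],5],[[0,0,0],[0,0,6],5],[[0,0,0],[0,0,2],5],[[0,0,0],[0,0,0],5],[[0,0,0],[0,0,0],5],[[0,0,0],[0,0,0],5],[[0,0,0],[0,0,0],5],[[0,0,0],[0,0,0],5]]}}

```text
time_s: 67.65
tcp_pos: [0.4385, -0.119, 0.0772]
ee_rot: [0.001, -0.001, 1.0, -0.0]
contact_force: [-0.2, 0.6, -2.1]
gripper_width: 0.0126
```

Run:
```python
from h import *
st();snap('wrist','w26.png');plan([.44,-.119,.0760],-.1,step=15)
```

```text
t 67.65 p [ 0.4385 -0.119   0.0772] yaw 0.09 tilt [ 0.0019 -0.0002] F [-0.2  0.6 -2.1] w 0.0126 j [-0.45  0.22 -0.51  0.84  0.   -0.45]
rotvec [-0.   0.1  0.2] rows 1 from [ 0.4385 -0.119   0.0772]
[[-0.0, 0.1, 0.2], [-1.5, -0.0, 1.2]]
```

View pics/w26.png

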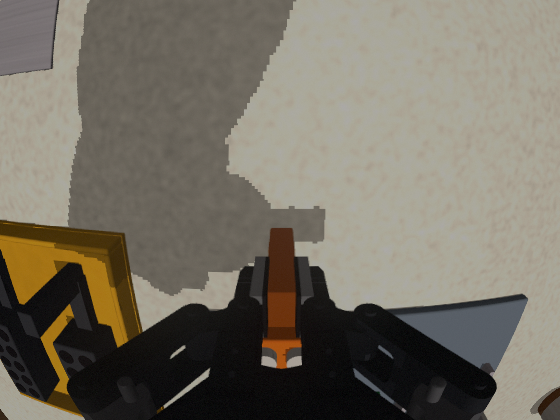

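Request:
{"op": "arm_command", "data": {"deltas": [[[0,0,0.2],[-8,0,1],5],[[0,0,0],[-15,0,0.5],5],[[0,0,0],[-18,0,0],5],[[0,0,0],[-18,0,0],5],[[0,0,0],[-18,0,0],5],[[0,0,0],[-18,0,0],5],[[0,0,0],[-18,0,0],5],[[0,0,0],[-14,0,0],5],[[0,0,0],[-8,0,0],5],[[0,0,0],[-3,0,0],5]]}}

```text
time_s: 68.95
tcp_pos: [0.5888, -0.1187, 0.0741]
ee_rot: [0.001, 0.001, 1.0, -0.0]
contact_force: [-5.6, -0.7, 5.6]
gripper_width: 0.012
```

Run:
```python
from h import *
st()
```

```text
t 68.95 p [ 0.5888 -0.1187  0.0741] yaw -0.08 tilt [ 0.0025 -0.0002] F [-5.6 -0.7  5.6] w 0.012 j [-0.34  0.44 -0.17  0.96  0.   -0.34]
```

Request:
{"op": "arm_command", "data": {"deltas": [[[0,0,0],[-6,0,-0.5],5],[[0,0,0],[-5,0,0],5],[[0,0,0],[-4,0,0],5],[[0,0,0],[-3,0,0],5],[[0,0,0],[-3,0,0],5],[[0,0,0],[-3,0,0],5],[[0,0,0],[-3,0,0],5],[[0,0,0],[-3,0,0],5],[[0,0,0],[-3,0,0],5],[[0,0,0],[-3,0,0],5]]}}

```text
time_s: 70.2
tcp_pos: [0.6087, -0.1177, 0.0752]
ee_rot: [-0.015, 0.003, 1.0, 0.0]
contact_force: [-18.4, 0.2, 11.3]
gripper_width: 0.0122
```

Run:
```python
from h import *
st()
```

```text
t 70.2 p [ 0.6087 -0.1177  0.0752] yaw -0.32 tilt [-0.0303  0.0004] F [-18.4   0.2  11.3] w 0.0122 j [-0.32  0.49 -0.08  1.03 -0.01 -0.32]
```

Stopped at 0.6087 as predicted, 18 N. Release, rise, inspect.

Request:
{"op": "arm_command", "data": {"deltas": [[[0,0,0],[0,0,0],5],[[0,0,0],[0,0,0],5],[[0,0,0],[0,0,0],30],[[0,0,0],[0,0,0],60],[[0,0,0],[0,0,0],60],[[0,-0.9,0],[0,0,-5],60],[[0,-0.8,0],[0,0,-15],60],[[0,0,0],[0,0,-25],70],[[0,0,0],[0,0,-35],100],[[0,0,0],[0,0,-35],100]]}}

```text
time_s: 71.45
tcp_pos: [0.6081, -0.1176, 0.1955]
ee_rot: [0.001, 0.003, 1.0, 0.0]
contact_force: [0.2, -0.9, -0.2]
gripper_width: 0.0849
```

Run:
```python
from h import *
st();p,r,o=pose();pic,d=snap('wrist','w27.png');W=wcloud(d,p,r);
for y in (.049,-.035,-.119):
    m=(W[:,:,2]>.079)&(W[:,:,2]<.085)&(abs(W[:,:,1]-y)<.02)&(W[:,:,0]>.58)&(W[:,:,0]<.645)
    print(cv2.minAreaRect((W[m][:,:2]*1000).astype(np.float32)),m.sum())
plan([.654,.114,.175],0)
```

```text
t 71.45 p [ 0.6081 -0.1176  0.1955] yaw -0.34 tilt [0.0025 0.0007] F [ 0.2 -0.9 -0.2] w 0.0849 j [-0.33  0.39  0.08  1.26  0.   -0.32]
((613.6507568359375, 48.1930046081543), (14.874972343444824, 20.51326560974121), 88.77684020996094) 305
((612.9102783203125, -34.03581619262695), (14.456564903259277, 19.670190811157227), 89.44189453125) 394
((611.6588745117188, -117.8617172241211), (13.395959854125977, 19.737611770629883), 89.63790893554688) 433
rotvec [-0.1  0.5 -0.3] rows 6 from [ 0.6095 -0.1181  0.2007]
[[-0.0, 0.1, -0.1], [-7.2, 38.7, 4.3]]
[[-0.0, 0.1, -0.1], [-7.2, 38.7, 4.3]]
[[-0.0, 0.1, -0.1], [-7.2, 38.7, 4.3]]
[[-0.0, 0.1, -0.1], [-7.3, 38.7, 4.3]]
[[-0.0, 0.1, -0.1], [-7.3, 38.7, 4.3]]
[[-0.0, 0.1, -0.1], [-7.4, 38.7, 4.3]]
```

View pics/w27.png

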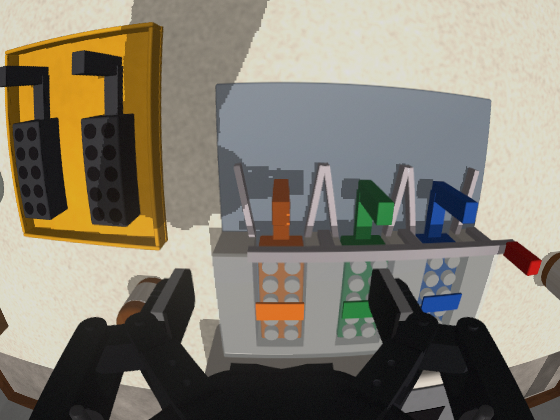

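Request:
{"op": "arm_command", "data": {"deltas": [[[0,0,0],[14,0,10],0],[[0,0,0],[14,0,20],0],[[0,0,0],[5,0,25],0],[[0,0,0],[0,0,25],0],[[0,0,0],[0,0,22],0],[[0,0,0],[0,0,16],0],[[0,0,0],[0,0,10],0],[[0,0,0],[0,0,5],0],[[0,0,0],[0,0,0],0],[[0,0,0],[0,0,0],0]]}}

```text
time_s: 72.75
tcp_pos: [0.5806, -0.1194, 0.0756]
ee_rot: [0.014, 0.003, 1.0, -0.004]
contact_force: [0.6, -0.2, -0.3]
gripper_width: 0.0003
```

Run:
```python
from h import *
st();snap('wrist','w28.png')
```

```text
t 72.75 p [ 0.5806 -0.1194  0.0756] yaw -0.33 tilt [ 0.0288 -0.0072] F [ 0.6 -0.2 -0.3] w 0.0003 j [-0.35  0.41 -0.21  0.91  0.   -0.34]
```

View pics/w28.png

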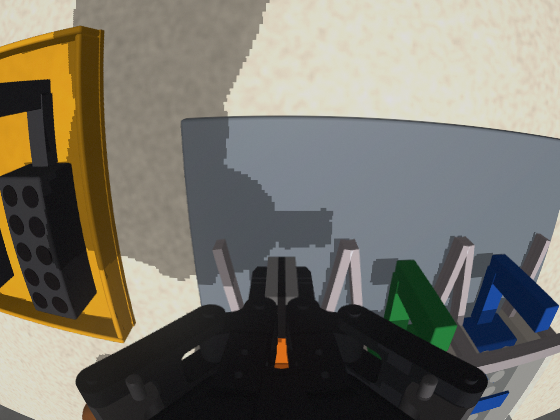

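Request:
{"op": "arm_command", "data": {"deltas": [[[0,0.9,0],[0,0,7],0],[[0,0.8,0],[0,0,7],0],[[0,0,0],[-3,0,2],0],[[0,0,0],[-3,0,0],0],[[0,0,0],[-3,0,0],0],[[0,0,0],[-2,0,0],0],[[0,0,0],[-2,0,0],0],[[0,0,0],[-2,0,0],0],[[0,0,0],[-3,0,0],0],[[0,0,0],[-3,0,0],0]]}}

```text
time_s: 74.05
tcp_pos: [0.5897, -0.1189, 0.0574]
ee_rot: [-0.015, 0.004, 1.0, -0.003]
contact_force: [-15.0, 1.5, 2.7]
gripper_width: -0.0
```

Run:
```python
from h import *
st()
```

```text
t 74.05 p [ 0.5897 -0.1189  0.0574] yaw -0.43 tilt [-0.0298 -0.0067] F [-15.    1.5   2.7] w -0.0 j [-0.33  0.48 -0.16  0.96 -0.02 -0.32]
```

Request:
{"op": "arm_command", "data": {"deltas": [[[0,-1.6,0],[0,0,0],0],[[0,0,0],[-3,0,0],0],[[0,0,0],[-4,0,0],0],[[0,0,0],[-4,0,0],0],[[0,0,0],[-5,0,0],0],[[0,0,0],[-5,0,0],0],[[0,0,0],[-6,0,0],0],[[0,0,0],[-6,0,0],0],[[0,0,0],[-6,0,0],0],[[0,0,0],[-6,0,0],0]]}}

```text
time_s: 75.3
tcp_pos: [0.5872, -0.1143, 0.0473]
ee_rot: [-0.049, 0.007, 0.999, 0.0]
contact_force: [-27.8, 0.1, 4.5]
gripper_width: -0.0
```

Run:
```python
from h import *
st()
```

```text
t 75.3 p [ 0.5872 -0.1143  0.0473] yaw -0.84 tilt [-0.0974  0.0007] F [-27.8   0.1   4.5] w -0.0 j [-0.32  0.52 -0.11  1.03 -0.03 -0.3 ]
```

Request:
{"op": "arm_command", "data": {"deltas": [[[0,0,0],[3,0,0],0],[[0,0,0],[6,0,0],0],[[0,-2,0],[5,0,-5],0],[[0,-2,0],[0,0,-12],0],[[0,-1.5,0],[0,0,-25],0],[[0,0,0],[0,0,-35],20],[[0,0,0],[0,0,-30],60],[[0,0,0],[0,0,-15],100],[[0,0,0],[0,0,0],100],[[0,0,0],[0,0,0],100]]}}

```text
time_s: 76.55
tcp_pos: [0.5766, -0.1145, 0.1846]
ee_rot: [0.009, 0.007, 1.0, -0.002]
contact_force: [0.1, -0.1, 0.5]
gripper_width: 0.085
```

Run:
```python
from h import *
st();p,r,o=pose();pic,d=snap('wrist','w29.png');W=wcloud(d,p,r);
for y in (.049,-.035,-.119):
    m=(W[:,:,2]>.079)&(W[:,:,2]<.085)&(abs(W[:,:,1]-y)<.02)&(W[:,:,0]>.58)&(W[:,:,0]<.645)
    print(cv2.minAreaRect((W[m][:,:2]*1000).astype(np.float32)),m.sum())
plan([.654,.114,.175],0)
```

```text
t 76.55 p [ 0.5766 -0.1145  0.1846] yaw -0.83 tilt [ 0.0184 -0.0042] F [ 0.1 -0.1  0.5] w 0.085 j [-0.34  0.34 -0.04  1.18  0.   -0.33]
((613.3836059570312, 48.606651306152344), (16.041706085205078, 20.10586929321289), 86.50323486328125) 302
((612.822509765625, -33.95994567871094), (14.595187187194824, 19.79291343688965), 89.63914489746094) 373
((612.4298706054688, -117.45257568359375), (19.515268325805664, 14.003150939941406), 0.32559147477149963) 409
rotvec [-0.2  1.  -0.8] rows 7 from [ 0.5766 -0.1145  0.1845]
[[-0.0, 0.1, -0.1], [-10.6, 32.8, 1.4]]
[[-0.0, 0.1, -0.1], [-10.6, 32.8, 1.4]]
[[-0.0, 0.1, -0.1], [-10.7, 32.8, 1.4]]
[[-0.0, 0.1, -0.1], [-10.8, 32.7, 1.4]]
[[-0.0, 0.1, -0.1], [-10.8, 32.7, 1.4]]
[[-0.0, 0.1, -0.1], [-10.9, 32.7, 1.4]]
[[-0.0, 0.1, -0.1], [-11.0, 32.7, 1.4]]
```

View pics/w29.png

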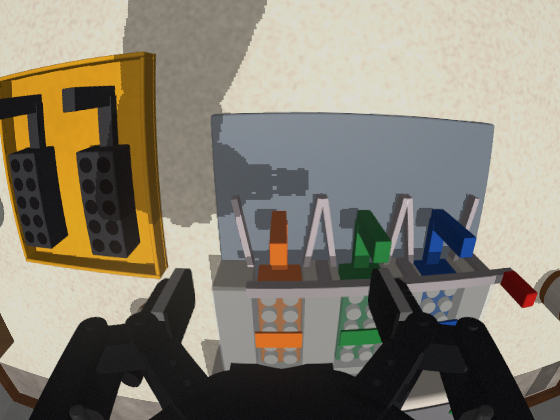

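Now consistent (0.6134, 0.6128, 0.6124). To the post.

Request:
{"op": "arm_command", "data": {"deltas": [[[0,0.3,-0.1],[-6,20,0],100],[[0,0.3,-0.1],[-10,32,0],100],[[0,0.3,-0.1],[-11,34,0],100],[[0,0.1,-0.1],[-11,34,0],100],[[0,0,-0.1],[-11,34,0],100],[[0,0,-0.1],[-11,30,0],100],[[0,0,-0.1],[-8,18,0],100],[[0,0,0],[-5,9,0],100],[[0,0,0],[-2,4,0],100],[[0,0,0],[0,0,0],100]]}}

```text
time_s: 77.85
tcp_pos: [0.6548, 0.113, 0.1774]
ee_rot: [-0.005, 0.001, 1.0, -0.001]
contact_force: [0.0, -0.5, 0.1]
gripper_width: 0.0856
```

Run:
```python
from h import *
st();snap('wrist','w30.png');plan([.654,.114,.109],0,step=15)
```

```text
t 77.85 p [0.6548 0.113  0.1774] yaw -0.07 tilt [-0.0108 -0.0026] F [ 0.  -0.5  0.1] w 0.0856 j [ 0.05  0.49  0.19  1.28 -0.    0.05]
rotvec [-0.1 -0.6 -0.1] rows 5 from [0.6547 0.1127 0.1775]
[[-0.0, -0.1, -0.0], [-0.0, 0.3, 13.7]]
[[-0.0, -0.1, -0.0], [0.0, 0.3, 13.7]]
[[-0.0, -0.1, -0.0], [0.1, 0.3, 13.7]]
[[-0.0, -0.1, -0.0], [0.1, 0.3, 13.7]]
[[-0.0, -0.1, -0.0], [0.1, 0.3, 13.7]]
```

View pics/w30.png

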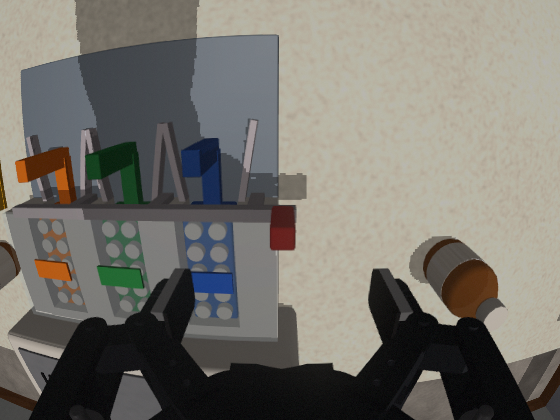

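Request:
{"op": "arm_command", "data": {"deltas": [[[0,-0.3,0],[0,0,10],100],[[0,-0.2,0],[0,0,15],100],[[0,0,0],[0,0,15],100],[[0,0,0],[0,0,12],100],[[0,0,0],[0,0,7],100],[[0,0,0],[0,0,4],100],[[0,0,0],[0,0,0],60],[[0,0,0],[0,0,0],12],[[0,0,0],[0,0,0],12],[[0,0,0],[0,0,0],12]], "force": 40}}

```text
time_s: 79.15
tcp_pos: [0.6544, 0.1101, 0.112]
ee_rot: [0.0, 0.002, 1.0, -0.001]
contact_force: [-1.0, -0.9, 0.1]
gripper_width: 0.0151
```

Request:
{"op": "arm_command", "data": {"deltas": [[[0,0,0],[0,0,0],12],[[0,0,0],[0,0,0],12],[[0,0,0],[0,0,0],12],[[0,0,0],[0,-3,0],12],[[0,0,0],[0,-4,0],12],[[0,0,0],[0,-4,0],12],[[0,0,0],[0,-4,0],12],[[0,0,0],[0,-3,0],12],[[0,0,0],[0,-2,0],12],[[0,0,0],[0,0,0],12]]}}

```text
time_s: 80.4
tcp_pos: [0.6543, 0.0894, 0.112]
ee_rot: [0.0, 0.002, 1.0, -0.0]
contact_force: [0.4, 4.5, -0.4]
gripper_width: 0.0149
```

Run:
```python
from h import *
st()
```

```text
t 80.4 p [0.6543 0.0894 0.112 ] yaw -0.25 tilt [ 0.0005 -0.0004] F [ 0.4  4.5 -0.4] w 0.0149 j [ 0.01  0.51  0.05  1.11 -0.    0.01]
```

Request:
{"op": "arm_command", "data": {"deltas": [[[0,0,0],[0,-2,0],12],[[0,0,0],[0,-3,0],12],[[0,0,0],[0,-3,0],12],[[0,0,0],[0,-3,0],12],[[0,0,0],[0,-3,0],12],[[0,0,0],[0,-4,0],12],[[0,0,0],[0,-4,0],12],[[0,0,0],[0,-4,0],12],[[0,0,0],[0,-4,0],12],[[0,0,0],[0,-4,0],12]]}}

```text
time_s: 81.65
tcp_pos: [0.6544, 0.0888, 0.1121]
ee_rot: [0.003, -0.011, 1.0, 0.026]
contact_force: [0.4, 25.0, 0.4]
gripper_width: 0.0155
```

Run:
```python
from h import *
st()
```

```text
t 81.65 p [0.6544 0.0888 0.1121] yaw 1.3 tilt [0.0047 0.0528] F [ 0.4 25.   0.4] w 0.0155 j [-0.01  0.5   0.04  1.11  0.05 -0.04]
```

Request:
{"op": "arm_command", "data": {"deltas": [[[0,0,0],[0,0,0],12],[[0,0,0],[0,0,0],12],[[0,0,0],[0,0,0],40],[[0,0,0],[0,0,0],100],[[0,0,0],[0,0,0],100],[[0,0,0],[0,0,0],100],[[0,0,0],[0,0,-15],100],[[1,0,0.5],[0,0,-30],100],[[2,0,0.5],[5,0,-40],100],[[0,0,0],[10,-10,-30],100]]}}

```text
time_s: 82.9
tcp_pos: [0.6382, 0.074, 0.231]
ee_rot: [0.001, -0.002, 1.0, -0.002]
contact_force: [0.2, -0.5, -1.3]
gripper_width: 0.0856
```

Request:
{"op": "arm_command", "data": {"deltas": [[[0,0,0],[12,-15,-5],100],[[0,0,0],[14,-22,0],100],[[0,0,0],[14,-25,0],100],[[0,0,0],[14,-25,0],100],[[0,0,0],[10,-15,0],100],[[0,0,0],[5,-5,0],100],[[0,0,0],[0,0,0],100],[[0,0,0],[0,0,0],100],[[0,0,0],[0,0,0],100],[[0,0,0],[0,0,0],100]]}}

```text
time_s: 84.15
tcp_pos: [0.5661, -0.037, 0.2383]
ee_rot: [0.003, -0.003, 1.0, -0.002]
contact_force: [-0.2, -0.2, 0.4]
gripper_width: 0.0854
```

Run:
```python
from h import *
st();p,r,o=pose();pic,d=snap('wrist','w31.png');W=wcloud(d,p,r);C=pic.astype(int)
for y in (.049,-.035,-.119):
    m=(W[:,:,2]>.079)&(W[:,:,2]<.085)&(abs(W[:,:,1]-y)<.02)&(W[:,:,0]>.58)&(W[:,:,0]<.635)
    print(cv2.minAreaRect((W[m][:,:2]*1000).astype(np.float32)),m.sum())
m=(W[:,:,2]>.083)&(W[:,:,2]<.125)&(W[:,:,0]>.62)&(W[:,:,0]<.69)&(C[:,:,0]>C[:,:,1]*1.8)
print('post',m.sum(),np.round(np.percentile(W[m],[2,50,98],axis=0),4).tolist())
for n in('side','scene'):
    P,d=snap(n,n+'_end.png');S=cloud(n,d).reshape(-1,3);c=P.reshape(-1,3).astype(int)
    m=(S[:,2]>.08)&(S[:,2]<.125)&(abs(S[:,0]-.655)<.04)&(abs(S[:,1]-.1)<.06)&(c[:,0]>c[:,1]*1.8)
    print(n,m.sum(),np.round(np.median(S[m],0),4),np.round(S[m].min(0),3),np.round(S[m].max(0),3))
```

```text
t 84.15 p [ 0.5661 -0.037   0.2383] yaw 0.3 tilt [ 0.0067 -0.003 ] F [-0.2 -0.2  0.4] w 0.0854 j [-0.21  0.29  0.03  1.31 -0.   -0.22]
((613.2120971679688, 48.91655349731445), (14.061511039733887, 20.79332160949707), 89.20146179199219) 279
((612.8309936523438, -33.4545783996582), (20.221654891967773, 13.455817222595215), 0.7825790643692017) 302
((612.3370971679688, -117.98253631591797), (14.299077033996582, 20.437698364257812), 89.49479675292969) 280
post 405 [[0.6454, 0.0813, 0.0838], [0.6466, 0.089, 0.1061], [0.6582, 0.096, 0.1207]]
side 44 [0.65   0.0829 0.1043] [0.644 0.077 0.082] [0.657 0.093 0.123]
scene 32 [0.6583 0.0831 0.1152] [0.65  0.078 0.087] [0.662 0.097 0.124]
```

View pics/w31.png

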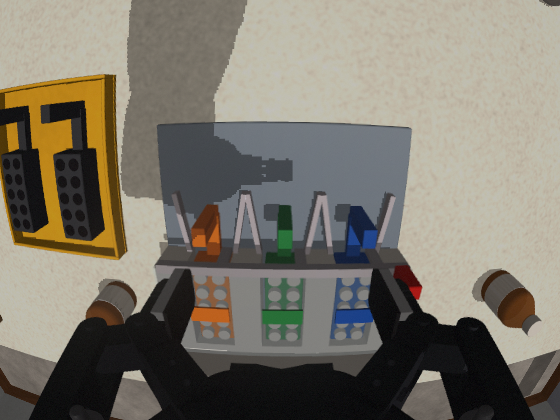

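View pics/side_end.png

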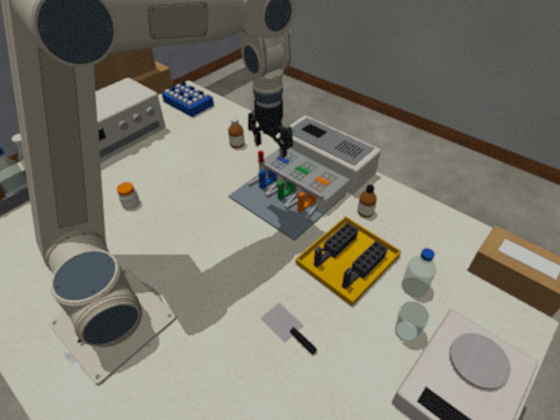

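View pics/scene_end.png

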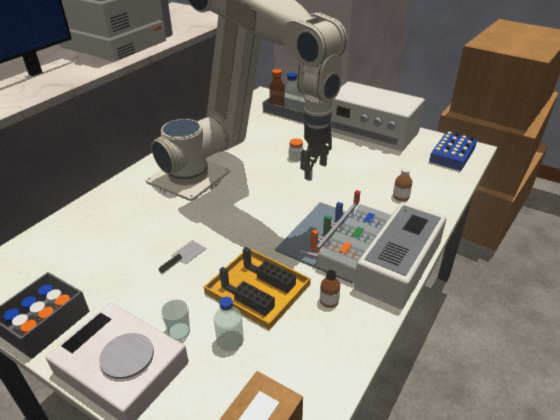

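```bash
python3 -c "
from station import bot
print(bot.job_done())"
```

```text
the job is handed in; nothing more can be done
None
```

The job is done and handed in at about 84 s of the 210 s allowed; no verdict was reported.

**What I did:**
- I slid the bar open and moved the two used carriers that were present, from the green and orange lanes, into the yellow tray, flat and upright.
- Then I slid the green, blue and orange carriers into the lanes under their own colour strips, handles outward, and slid the bar back to locked. Blue had been knocked a few centimetres aside partway through, so I measured its position again before picking it up.

**Last checks:**
- **Carriers home:** all three stopped moving under 17–18 N of push. Their handles sit at x 0.6132 (blue), 0.6128 (green) and 0.6123 m (orange), in line with where the used carriers' handles stood at the start.
- **Orange:** it first measured about 1 mm short, so I pushed it again with up to 28 N. It did not go further, and its reading then agreed with the other two within 1 mm.
- **Bar locked:** it was pushed against its end stop with 25 N. The post is back within about 3 mm of its starting position in all three cameras, and the gripper position agrees within 1.5 mm.
- **Bystanders:** the bottles, jar, beaker and spatula look unmoved in the final pictures.

**Disagreement:** the side camera read about 5 mm lower in y than the wrist camera. I went by the wrist camera, which matched where the gripper actually closed on the handles.

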